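# Fill an order pail at the spacer dispenser and hang it on the order rail

## Task

Take the green pail by its handle, hold it under the chute of the spacer dispenser and press it against the red trigger so that all three orange blocks slide into it and none lands on the counter. Then hang the filled pail upright, by the peak of its handle, on the free hook of the overhead rail and let go. Leave everything else on the counter where it stands.

Things in the scene. Friction and masses are not known exactly. Their poses are not given: they have to be found in the camera images.
- lip (a point): Middle of the lower edge (lip) of the dispenser's chute, on its floor, 200 mm up. Open aluminium channel, 56 mm wide, 230 mm long, walls 43 mm, falling at 32 degrees towards the robot; blocks leave the lip towards -x and land up to 80 mm before it. Axes: x level, away from the robot, along the chute; y left; z up. Foot and column stand below the chute from 110 mm behind the lip (+x).
- push_plate (a point): Middle of the front face of the trigger's red push plate (black pad): upright, 74 mm wide, from 5 to 83 mm below the lip's height at rest, its face 23 mm behind the lip (+x of the lip's axes). It turns with the trigger.
- trigger (a joint): Angle (rad) of the red trigger: 0 gate shut, stop 0.7, sprung shut. Gate and push plate are one rocker: the pail's far wall pressing the plate away from the robot (+x) drops the gate; blocks pass above 0.4. With the rim 40 mm below the lip it takes 20 mm and 1 to 3 N, plus up to 30 mm because the held pail swings back. The gate hangs 14 mm below the lip, 50 mm when open, inside the pail.
- rail_mid (a point): Middle of the overhead rail's cross bar: level steel tube 24 mm thick along its y axis, 465 mm up, straight above the lip, reaching 310 mm to either side, then bending back (+x) to two posts 250 mm behind. It is in the way of a gripper pointing straight down over the chute's mouth or the hooks: lean the gripper back towards the robot, 20 degrees or more.
- hook_seat (a point): The free hook on the rail, left or right of the chute. The point is the top of its seat, where the wire of the handle's peak rests (its centre 4 mm higher), 305 mm up. 10 mm bar in its x-z plane: the shank rises 28 mm behind the seat (+x), the tip turns up 28 mm before it (-x), its top 23 mm above the seat. Axes as the lip's. On the other side an equal hook holds a carded tool, 90 mm wide, 185 to 310 mm up.
- pail_mid (a point): Green tub 160 (x) x 154 (y) x 100 mm tall, walls 4 mm, open top, about 0.25 kg; the point is its centre, 50 mm above its underside. Its rigid wire handle arches in the y-z plane over its middle: legs at y = +-81 mm, level top 155 mm above this point with a peak in the middle. On the top are two black round sleeves to grip, 18 mm thick, 36 mm long along y, centred at y = +54 and -54 mm.
- bail_peak (a point): Centre of the 8 mm wire at the peak in the middle of the pail's handle, 169 mm above pail_mid and 14 mm above the sleeves' axis. The wire slopes down to both sides over 18 mm. Axes as the pail's.
- block1_mid (a point): Orange ribbed plastic spacer block, 60 x 38 x 20 mm, 40 g; one of three that wait end to end in the chute. The point is its centre; its 60 mm lie along its x axis.
- block2_mid (a point): Orange ribbed plastic spacer block, 60 x 38 x 20 mm, 40 g; one of three that wait end to end in the chute. The point is its centre; its 60 mm lie along its x axis.
- block3_mid (a point): Orange ribbed plastic spacer block, 60 x 38 x 20 mm, 40 g; one of three that wait end to end in the chute. The point is its centre; its 60 mm lie along its x axis.
- white_carton: Bystander, to be left alone: white carton with a blue band, 120 x 100 mm, 65 mm tall. Origin at the middle of its underside.
- tape_roll: Bystander, to be left alone: yellow ring of tape lying flat, 110 mm across, 46 mm tall. Origin at the middle of its underside.
- tape_measure: Bystander, to be left alone: yellow pocket tape measure, 72 x 68 mm, 36 mm tall, lying under the chute's mouth. Origin at the middle of its underside.
- glue_bottle: Bystander, to be left alone: white bottle with a red cap, 60 mm across, 200 mm tall, standing. Origin at the middle of its underside.
- adhesive_can: Bystander, to be left alone: steel can with a red label, 90 mm across, 130 mm tall, standing. Origin at the middle of its underside.
- orange_carton: Bystander, to be left alone: low orange and white carton, 130 x 90 mm, 60 mm tall. Origin at the middle of its underside.
- mallet: Bystander, to be left alone: rubber mallet with a wooden handle, 290 mm long, lying along its x axis. Origin at the middle of its underside.
Not all that is in view belongs to the job. There is more than one size of the part that bears pail_mid; the job needs the larger. What is shaped like the part that bears block1_mid but white is not meant.

How it is judged:
On the way, in this order (a step that is already met when the one before it is completed fails the run):
1. the pail, held in the fingers, is pressed against the trigger and opens the gate (value of joint trigger above 0.25 rad and contact force between pail and trigger above 0.2 N and contact force between the fingers and pail above 1 N), for 0.05 s.
2. all three blocks have slid into the pail while it is held clear of the counter (x of block1_mid in the frame of pail_mid between -0.08 and 0.08 m and y of block1_mid in the frame of pail_mid between -0.077 and 0.077 m and z of block1_mid in the frame of pail_mid between -0.05 and 0.05 m and x of block2_mid in the frame of pail_mid between -0.08 and 0.08 m and y of block2_mid in the frame of pail_mid between -0.077 and 0.077 m and z of block2_mid in the frame of pail_mid between -0.05 and 0.05 m and x of block3_mid in the frame of pail_mid between -0.08 and 0.08 m and y of block3_mid in the frame of pail_mid between -0.077 and 0.077 m and z of block3_mid in the frame of pail_mid between -0.05 and 0.05 m and height (world z) of pail_mid above 0.075 m and contact force between the fingers and pail above 1 N), for 0.2 s.
At the end, for the whole second after the job is handed in: All three blocks are in the pail; the pail hangs on the free hook, the peak of its handle within 18 mm of the hook's seat and its weight on the hook, leaning less than 0.3 rad and swinging at most gently (under 0.3 m/s) (x of block1_mid in the frame of pail_mid between -0.08 and 0.08 m and y of block1_mid in the frame of pail_mid between -0.077 and 0.077 m and z of block1_mid in the frame of pail_mid between -0.05 and 0.05 m and x of block2_mid in the frame of pail_mid between -0.08 and 0.08 m and y of block2_mid in the frame of pail_mid between -0.077 and 0.077 m and z of block2_mid in the frame of pail_mid between -0.05 and 0.05 m and x of block3_mid in the frame of pail_mid between -0.08 and 0.08 m and y of block3_mid in the frame of pail_mid between -0.077 and 0.077 m and z of block3_mid in the frame of pail_mid between -0.05 and 0.05 m and distance between bail_peak and hook_seat below 0.018 m and contact force between pail and hook above 1.5 N and angle between pail_mid's own z axis and vertical below 0.3 rad and linear speed of pail below 0.3 m/s); the robot touches nothing.
It fails at once if a block lands outside the pail ((height (world z) of block1_mid below 0.06 m and horizontal distance between block1_mid and pail_mid above 0.1 m) or (height (world z) of block2_mid below 0.06 m and horizontal distance between block2_mid and pail_mid above 0.1 m) or (height (world z) of block3_mid below 0.06 m and horizontal distance between block3_mid and pail_mid above 0.1 m)).
It fails at once if a bystander is pushed more than 30 mm from its place (distance of any of white_carton, tape_roll, tape_measure, glue_bottle, adhesive_can, orange_carton, mallet from where it was at the start of the episode above 0.03 m).
It also fails if it takes over 64 s, if anything falls off the work surface, if the arm or the gripper's body presses on something with over 40 N, if the wrist force passes 120 N, or if a joint passes its speed limit or range.

## Robot

A 7-joint arm with a two-finger parallel gripper is mounted at the origin on the work surface. World frame = base frame: x ahead of the robot, y to its left, z up, the work surface at z = 0. Lengths are in m, angles in rad, forces in N, time in s.
With the tool pointing down it reaches from about 0.4 to 0.85 m from the base axis. Payload 10.4 kg.
Tool frame: the origin (TCP) lies at the very end of the fingers, on their centre line; the grasp point (between the pads) lies 19 mm behind it; z points along the fingers, y is the direction in which the jaws open and shut (so a half turn about z gives the same grasp; the last joint's range is limited). The gripper opens to 87 mm and grips with 3 to 60 N. Pads are 19 mm wide; open, the fingers measure 117 mm over their backs; the gripper's body (75 mm by 190 mm) begins 51 mm behind the grasp point.
Start: joints at [1.193, 0.332, -0.065, 1.46, 0.022, 1.35, -0.088], TCP at [0.217, -0.586, 0.223] pointing down, gripper open.
Joint ranges: [-2.6, 2.6], [-0.5, 2.12], [-1.47, 1.34], [0.16, 2.42], [-1.27, 4.41], [0.06, 2.06], [-2.6, 2.6]. Speed limits (rad/s): [2.22, 2.22, 2.79, 2.79, 3.14, 3.14, 3.14].

## Interface

Orientations are given as a unit quaternion [x, y, z, w].
In Python, from bench import read_state, camera, close_job gives the robot as it stands.
- The arm moves only by the shell command python3 -m inch 'ROWS' [OPENING] [FORCE]. ROWS is JSON, a list of rows, each a list of 6 numbers: the shift along the tool's x, y, z as a fraction of full scale, then the turn, a rotation vector about the tool's x, y, z as a fraction of full scale. In form: [[tx, ty, tz, ax, ay, az], ...]. A call has 1 to 5 rows; each row shifts and turns the commanded pose from where the row before left it, along the tool's axes as they then stand; what a row does not reach is not made up. Full scale, the value 1, is 0.04 m for a shift and 120 degrees for a turn. A row lasts 1/8 s, in which the tool goes at most 62.5 mm and 10.7 degrees, less where a joint would pass 70% of its speed; a pose out of reach is approached as far as the arm can. A call with a number of a shift or a turn outside -1 to 1 is refused whole. A call with a gripper value outside its range is refused whole. OPENING is the opening, from -1 (shut) to 1 (fully open), so that 0 is half open, set as the call begins (- or left out, the last holds). The fingers move at their own pace and stop on an object; FORCE is the grip in N (left out, the last holds). Time passes only in rows, so rows that do not move let the fingers close. It gives the time, the measured TCP pose, the force and the opening at its end, in the units of the state.
- read_state(): the state, without advancing time (a new reading comes with each control period).
- camera(name): name is "scene" or "top" or "wrist"; returns a dict with "img" (384x512x3 uint8, red, green, blue), "depth" (384x512 float32, m along the optical axis (not along the pixel's ray), 0 where there is no reading), "fx", "fy", "cx", "cy" (pixels), "position" and "orientation" of the camera in the world; the wrist camera has in their place "tool_from_camera" (4x4, takes a point from camera to tool coordinates, whose origin is the TCP and whose axes are the flange's). Camera axes: x right, y down, z forward; pixel columns grow to the right and rows downward; lengths in m; the calibration is good to about 2 mm. A picture is of the moment at which its call begins: read the wrist's pose just before it.
- close_job(): hands the job in, once; it reports no verdict.
The state is a dict: "time": time; "joint_positions": joint angles; "joint_vel": joint speeds; "joint_torque": joint torques, N m; "ee_pos": TCP position; "eef_rot": TCP orientation; "ft_force": force on the tool from outside, world axes, zero at the start; "torque": the same for the moment, N m; "width": finger opening in m.
Only numpy, scipy, OpenCV 4.12 (cv2) and the standard library are available. Lean on these libraries where they do the work, as an engineer would, in place of code of your own. Each camera call takes 0.05 s, during which the arm holds its last target.

## Working session

There is one attempt and no reset: what is moved stays moved. The work goes in short steps, Python scripts to look and compute and a shell command to move; the robot and the scene stay as the last step left them, time stands still between calls to the robot, and variables do not carry over. Pictures are saved under pics/ and viewed, and the job is handed in when it is done.

```bash
ls; mkdir -p pics; cat > h.py <<'E'
import numpy as np, cv2, json
from scipy.spatial.transform import Rotation as R
from bench import read_state, camera
def grab(n):
    s=read_state(); c=camera(n)
    if n=='wrist':
        T=np.eye(4);T[:3,:3]=R.from_quat(s['eef_rot']).as_matrix();T[:3,3]=s['ee_pos']
        M=T@np.array(c['tool_from_camera'])
    else:
        M=np.eye(4);M[:3,:3]=R.from_quat(c['orientation']).as_matrix();M[:3,3]=c['position']
    c['M']=M
    np.savez(f'{n}.npz',img=c['img'],depth=c['depth'],M=M,k=[c['fx'],c['fy'],c['cx'],c['cy']])
    return c
def load(n):
    return dict(np.load(f'{n}.npz'))
def cloud(c):
    fx,fy,cx,cy=c['k']; d=c['depth']; h,w=d.shape
    v,u=np.mgrid[:h,:w]
    P=np.stack([(u-cx)/fx*d,(v-cy)/fy*d,d],-1)
    return P@c['M'][:3,:3].T+c['M'][:3,3]
def proj(c,p):
    fx,fy,cx,cy=c['k']; q=c['M'][:3,:3].T@(np.array(p)-c['M'][:3,3]); return fx*q[0]/q[2]+cx,fy*q[1]/q[2]+cy
def save(name,img,box=None,s=1):
    if box: img=img[box[1]:box[3],box[0]:box[2]]
    cv2.imwrite(f'pics/{name}.png',cv2.resize(img,None,fx=s,fy=s,interpolation=cv2.INTER_CUBIC)[...,::-1])
E
python3 - <<'E'
from h import *
for n in ['scene','top','wrist']:
    c=grab(n); save(n+'0',c['img'],s=1.5); 
    print(n,np.round(c['M'],3).tolist(),c['fx'])
print(read_state())
E
```

```text
pics
scene [[0.51, 0.734, -0.449, 1.147], [0.86, -0.437, 0.262, -0.375], [-0.004, -0.519, -0.855, 1.419], [0.0, 0.0, 0.0, 1.0]] 401.0135301549393
top [[-0.015, -0.987, 0.158, 0.317], [-0.999, 0.02, 0.03, -0.026], [-0.033, -0.158, -0.987, 1.506], [0.0, 0.0, 0.0, 1.0]] 385.23093024285976
wrist [[0.349, -0.892, -0.288, 0.296], [-0.937, -0.332, -0.106, -0.556], [-0.001, 0.306, -0.952, 0.384], [0.0, 0.0, 0.0, 1.0]] 265.23959194363675
{'time': 0.15, 'joint_positions': array([ 1.19340096,  0.33275839, -0.06467771,  1.46075799,  0.02157882,
        1.34988593, -0.08848929]), 'joint_vel': array([-2.47457577e-04, -2.76402754e-03,  5.52457725e-04, -3.73415525e-03,
        1.65718271e-03, -5.29546354e-06,  2.59463489e-04]), 'joint_torque': array([ 1.28415373e-03, -6.23638344e+01,  2.50519457e-02, -3.90142107e+01,
       -6.12125918e-02,  3.72309017e-02,  1.22794568e-04]), 'ee_pos': array([ 0.21701532, -0.58579872,  0.22191226]), 'eef_rot': array([ 9.84305914e-01,  1.76469707e-01, -1.15036313e-04, -5.45786191e-04]), 'ft_force': array([-0.74509678, -0.51909516,  0.71466583]), 'torque': array([ 0.00851972, -0.00037568,  0.00847197]), 'width': 0.08700457344288423}
```

View pics/scene0.png

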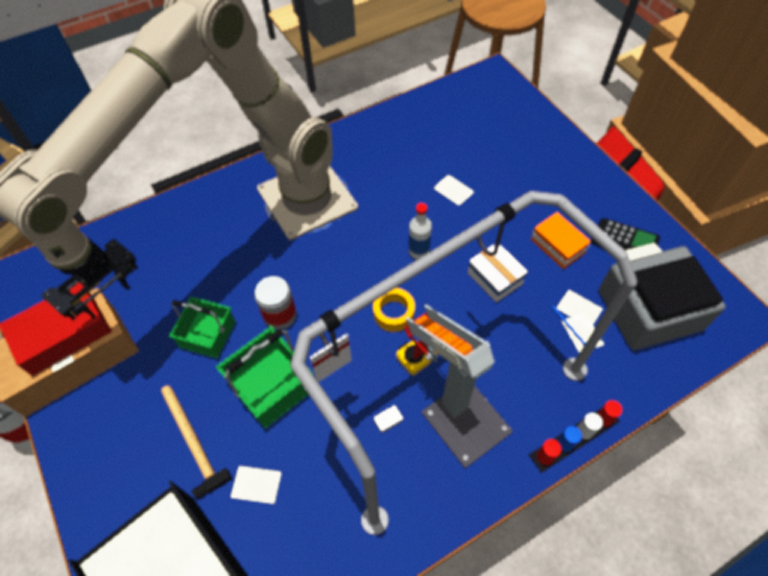

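View pics/top0.png

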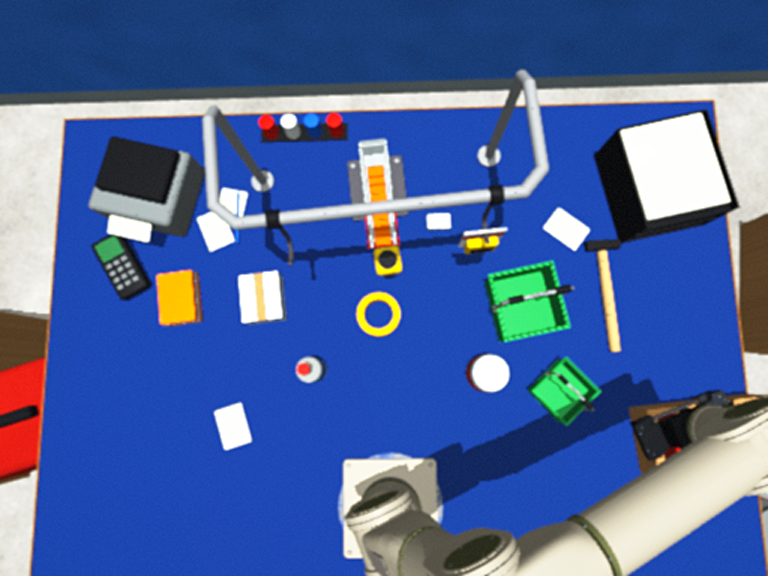

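View pics/wrist0.png

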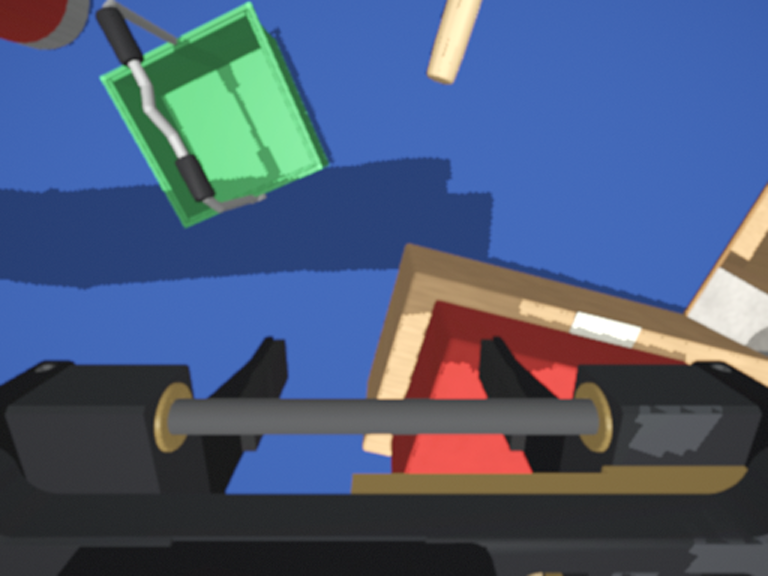

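The top view shows two pails: the large one at (527,300) and the small one at (565,390). The large one is meant, since the task needs the larger size. The carded tool hangs at (484,240), so the free hook is the left one at (290,245). I'll look closer at both.

```bash
python3 - <<'E'
from h import *
t=load('top'); s=load('scene')
a=cv2.resize(t['img'][165:235,315:395],None,fx=5,fy=5,interpolation=cv2.INTER_CUBIC)
b=cv2.resize(t['img'][125:195,140:220],None,fx=5,fy=5,interpolation=cv2.INTER_CUBIC)
save('tpail',np.hstack([a,b]))
a=cv2.resize(t['img'][85:185,225:275],None,fx=5,fy=5,interpolation=cv2.INTER_CUBIC)
b=cv2.resize(s['img'][190:290,240:340],None,fx=5,fy=5,interpolation=cv2.INTER_CUBIC)
save('tdisp',np.hstack([a,b]))
a=cv2.resize(s['img'][210:290,140:220],None,fx=5,fy=5,interpolation=cv2.INTER_CUBIC)
b=cv2.resize(s['img'][120:200,290:370],None,fx=5,fy=5,interpolation=cv2.INTER_CUBIC)
save('spail',np.hstack([a,b]))
E
```

```text
(no output)
```

View pics/tpail.png

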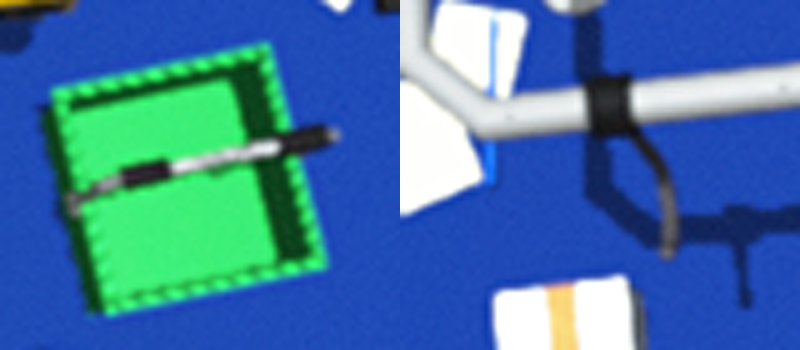

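View pics/tdisp.png

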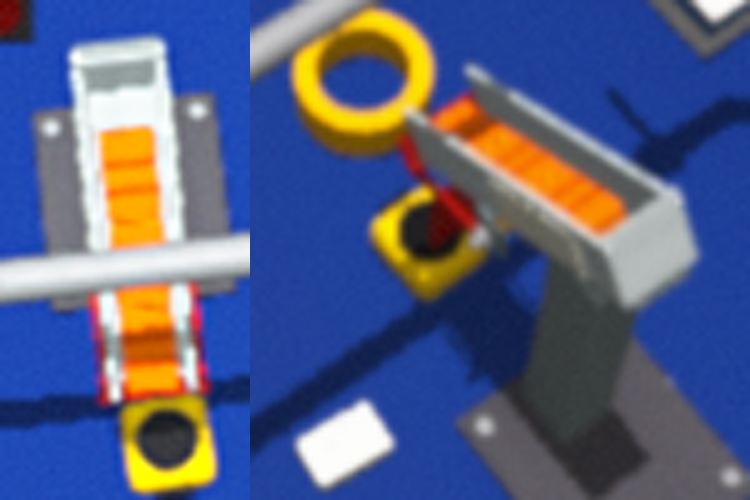

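View pics/spail.png

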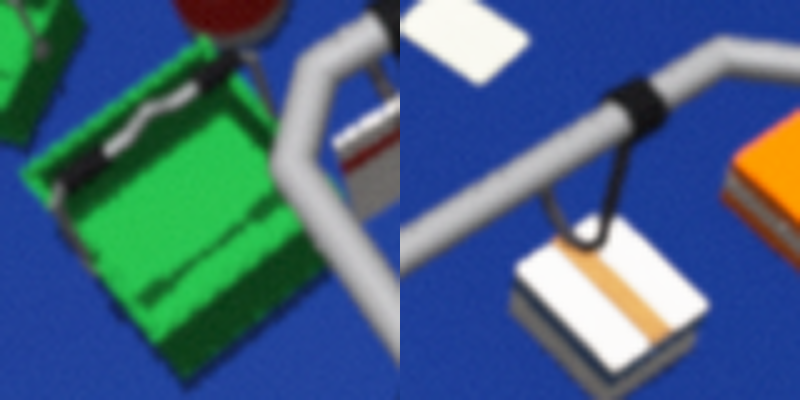

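```bash
python3 - <<'E'
from h import *
for n in ['top','scene']:
    c=load(n); P=cloud(c); im=c['img'].astype(int); r,g,b=im[...,0],im[...,1],im[...,2]
    x,y,z=P[...,0],P[...,1],P[...,2]
    print(n)
    gr=(g>1.5*r)&(g>1.3*b)&(y<-0.1)
    for lab,m in [('rim',gr&(z>0.09)&(z<0.108)&(x>0.38)),('any',gr&(x>.38)&(z<.11))]:
        q=P[m]
        if len(q)<10: print(lab,len(q)); continue
        rc=cv2.minAreaRect((q[:,:2]*1000).astype(np.float32)); print(lab,len(q),rc,np.percentile(q[:,2],[5,50,95]).round(3))
    m=(z>0.185)&(z<0.25)&(y<-0.15)&(y>-0.55)&(x>0.35)&(x<0.62)
    q=P[m]; print('handle',len(q),q.min(0).round(3),q.max(0).round(3))
    bl=m&(r+g+b<200); q=P[bl]
    if len(q)>10: 
        print('black',len(q)); 
        k=cv2.kmeans(q.astype(np.float32),2,None,(3,50,1e-5),5,0); print(k[2].round(3).tolist())
    top=(z>.215)&m; print('peak',P[top].mean(0).round(3),top.sum())
    m=(z>0.46)&(z<0.49)&(abs(y)<0.26)&(x>.5)&(x<.8)
    q=P[m]; f=np.polyfit(q[:,1],q[:,0],1); print('rail x=a*y+b',f,len(q),np.percentile(q[:,2],[5,50,95]), q.mean(0))
    f=np.polyfit(q[:,1],q[:,2],1);print(f)
    m=(z>0.28)&(z<0.44)&(y>0.1)&(y<.35)&(x>.4)&(x<.75)
    q=P[m]; vv,uu=np.nonzero(m)
    print('hook',len(q)); 
    o=np.argsort(q[:,2])
    for i in o[::max(1,len(o)//14)]: print(uu[i],vv[i],q[i].round(3))
    # chute: grey/orange between z .18 and .4
    m=(z>0.17)&(z<0.40)&(abs(y)<0.09)&(x>.5)
    q=P[m]
    og=m&(r>180)&(b<90)&(g<160)&(g>70); q2=P[og]; print('orange',len(q2)); f=np.polyfit(q2[:,0],q2[:,1],1); print('y=a x+b',f, np.polyfit(q2[:,0],q2[:,2],1),q2.min(0),q2.max(0))
    q=P[m]; i=np.argsort(q[:,0])[:40]; print('chute near', q[i].mean(0), q[i][:,1].min(),q[i][:,1].max())
E
```

```text
top
rim 375 ((495.2380065917969, -349.420654296875), (167.22000122070312, 163.31573486328125), 10.852574348449707) [0.093 0.098 0.104]
any 1972 ((594.4671630859375, -458.98004150390625), (219.36630249023438, 516.0689697265625), 41.5971794128418) [-0.001  0.007  0.1  ]
handle 277 [ 0.473 -0.428  0.185] [ 0.62  -0.174  0.25 ]
black 127
[[0.4959999918937683, -0.35499998927116394, 0.21199999749660492], [0.5950000286102295, -0.21799999475479126, 0.22599999606609344]]
peak [ 0.571 -0.249  0.23 ] 95
rail x=a*y+b [-0.08862063  0.62636949] 1697 [0.46633036 0.47429372 0.48038048] [ 0.62648819 -0.00133936  0.47390748]
[-2.67246625e-04  4.73907118e-01]
hook 86
195 166 [0.59  0.194 0.299]
195 165 [0.593 0.193 0.302]
193 165 [0.593 0.199 0.304]
193 171 [0.572 0.199 0.307]
194 163 [0.598 0.195 0.31 ]
194 164 [0.594 0.195 0.311]
194 160 [0.606 0.194 0.316]
194 174 [0.56  0.193 0.319]
192 176 [0.553 0.199 0.324]
191 159 [0.607 0.202 0.325]
190 158 [0.608 0.203 0.338]
191 156 [0.609 0.196 0.359]
189 155 [0.607 0.198 0.379]
187 154 [0.606 0.201 0.394]
187 152 [0.608 0.197 0.411]
orange 178
y=a x+b [ 0.
[... 810 characters left out ...]
  0.47109724]
[-0.00181151  0.47106048]
hook 117
321 167 [0.581 0.193 0.292]
323 165 [0.582 0.199 0.301]
322 164 [0.579 0.197 0.304]
323 167 [0.592 0.191 0.307]
321 162 [0.573 0.196 0.309]
318 160 [0.564 0.189 0.316]
319 159 [0.567 0.19  0.324]
329 167 [0.617 0.193 0.337]
331 165 [0.618 0.199 0.345]
332 162 [0.619 0.199 0.363]
331 160 [0.616 0.195 0.374]
331 157 [0.615 0.193 0.389]
333 155 [0.618 0.197 0.401]
334 153 [0.62  0.197 0.414]
334 150 [0.618 0.195 0.429]
orange 275
y=a x+b [ 0.09824336 -0.05550542] [ 0.61551638 -0.16936452] [ 0.61534142 -0.00989582  0.2059595 ] [0.77640784 0.03788936 0.30741374]
chute near [0.61935106 0.00124698 0.21838461] -0.03776435749684437 0.026278296641707666
```

```bash
cat >> h.py <<'E'
def orient(yaw,lean):
    # tool y forward, tool x left, z down & forward
    z=R.from_euler('z',yaw)
    cy,sy=np.cos(lean),np.sin(lean)
    m=np.array([[0,cy,sy],[1,0,0],[0,sy,-cy]])
    return z*R.from_matrix(m)
def plan(p,Rt,n,off=0.0):
    """p: wanted TCP position; off: back-off along tool z"""
    s=read_state(); p0=np.array(s['ee_pos']); R0=R.from_quat(s['eef_rot'])
    p=np.array(p)-off*Rt.as_matrix()[:,2]
    w=(R0.inv()*Rt).as_rotvec()
    print('dp',(p-p0).round(3),'turn deg',np.degrees(np.linalg.norm(w)).round(1),'minrows',max(np.linalg.norm(p-p0)/.06,np.degrees(np.linalg.norm(w))/10.6).__round__(1))
    rows=[]
    for i in range(n):
        Ri=R0*R.from_rotvec(w*i/n)
        d=Ri.inv().apply((p-p0)/n)/.04
        rows.append(np.r_[d,w/n/np.radians(120)].round(3).tolist())
    for i in range(0,n,5): print(json.dumps(rows[i:i+5]))
    print('max',np.abs(np.array(rows)[:,:3]).max())
def st():
    s=read_state(); m=R.from_quat(s['eef_rot']).as_matrix()
    print('t',round(s['time'],2),'tcp',np.round(s['ee_pos'],4),'grasp',np.round(np.array(s['ee_pos'])-.019*m[:,2],4),'z',m[:,2].round(3),'x',m[:,0].round(3),'y',m[:,1].round(3),'\nF',np.round(s['ft_force'],2),'T',np.round(s['torque'],2),'w',round(s['width'],4),'q',np.round(s['joint_positions'],2))
E
python3 - <<'E'
from h import *
t=load('top');P=cloud(t)
for n,(u,v) in dict(can=(489,372),cap=(303,370),ring=(378,292),tm=(388,262),card=(484,232),wc=(262,297)).items():
    print(n,np.median(P[int(v/1.5)-1:int(v/1.5)+2,int(u/1.5)-1:int(u/1.5)+2].reshape(-1,3),0).round(3))
S=np.array([.4876,-.297,.205]); yaw=np.radians(11)
plan([.35,-.42,.36],orient(yaw,np.radians(50)),15)
E
```

```text
can [ 0.324 -0.24   0.13 ]
cap [0.336 0.186 0.2  ]
ring [0.54  0.021 0.001]
tm [ 0.612 -0.005  0.036]
card [ 0.618 -0.214  0.306]
wc [0.521 0.316 0.063]
dp [0.133 0.166 0.138] turn deg 92.6 minrows 8.7
[[0.304, -0.182, -0.23, -0.023, 0.019, -0.042], [0.327, -0.144, -0.225, -0.023, 0.019, -0.042], [0.347, -0.104, -0.217, -0.023, 0.019, -0.042], [0.363, -0.062, -0.207, -0.023, 0.019, -0.042], [0.375, -0.02, -0.194, -0.023, 0.019, -0.042]]
[[0.382, 0.022, -0.178, -0.023, 0.019, -0.042], [0.386, 0.063, -0.16, -0.023, 0.019, -0.042], [0.384, 0.104, -0.141, -0.023, 0.019, -0.042], [0.379, 0.144, -0.119, -0.023, 0.019, -0.042], [0.369, 0.182, -0.096, -0.023, 0.019, -0.042]]
[[0.355, 0.218, -0.072, -0.023, 0.019, -0.042], [0.337, 0.251, -0.046, -0.023, 0.019, -0.042], [0.315, 0.281, -0.02, -0.023, 0.019, -0.042], [0.289, 0.308, 0.006, -0.023, 0.019, -0.042], [0.261, 0.331, 0.033, -0.023, 0.019, -0.042]]
max 0.386
```

```bash
python3 -m inch '[[0.3,-0.18,-0.23,-0.023,0.019,-0.042],[0.33,-0.14,-0.22,-0.023,0.019,-0.042],[0.35,-0.1,-0.22,-0.023,0.019,-0.042],[0.36,-0.06,-0.21,-0.023,0.019,-0.042],[0.37,-0.02,-0.19,-0.023,0.019,-0.042]]' 1
python3 -m inch '[[0.38,0.02,-0.18,-0.023,0.019,-0.042],[0.39,0.06,-0.16,-0.023,0.019,-0.042],[0.38,0.1,-0.14,-0.023,0.019,-0.042],[0.38,0.14,-0.12,-0.023,0.019,-0.042],[0.37,0.18,-0.1,-0.023,0.019,-0.042]]'
python3 -m inch '[[0.35,0.22,-0.07,-0.023,0.019,-0.042],[0.34,0.25,-0.05,-0.023,0.019,-0.042],[0.31,0.28,-0.02,-0.023,0.019,-0.042],[0.29,0.31,0,-0.023,0.019,-0.042],[0.26,0.33,0.03,-0.023,0.019,-0.042]]'
python3 - <<'E'
from h import *
st(); c=grab('wrist'); save('w1',c['img'],s=1.5); st()
E
```

```text
time: 0.78
ee_pos: [0.2617, -0.5308, 0.2686]
eef_rot: [0.91, 0.385, 0.118, 0.1]
ft_force: [0.5, 0.5, -0.0]
width: 0.087
time: 1.4
ee_pos: [0.3055, -0.4748, 0.314]
eef_rot: [0.77, 0.565, 0.228, 0.193]
ft_force: [0.1, -0.2, -0.4]
width: 0.0865
time: 2.02
ee_pos: [0.3497, -0.4193, 0.3594]
eef_rot: [0.574, 0.703, 0.32, 0.271]
ft_force: [-0.8, -0.0, 0.5]
width: 0.0872
t 2.02 tcp [ 0.3497 -0.4193  0.3594] grasp [ 0.3354 -0.4219  0.3717] z [ 0.749  0.139 -0.648] x [-0.194  0.981 -0.014] y [0.633 0.137 0.762] 
F [-0.78 -0.05  0.49] T [-0.23  0.74  0.  ] w 0.0872 q [ 1.4   0.   -0.11  1.81 -0.89  1.34  1.72]
t 2.08 tcp [ 0.3503 -0.4186  0.3598] grasp [ 0.336  -0.4213  0.372 ] z [ 0.75   0.142 -0.646] x [-0.199  0.98  -0.016] y [0.63  0.14  0.764] 
F [ 0.76  0.85 -0.41] T [-0.16  0.77 -0.01] w 0.0869 q [ 1.4   0.   -0.11  1.81 -0.9   1.34  1.72]
```

View pics/w1.png

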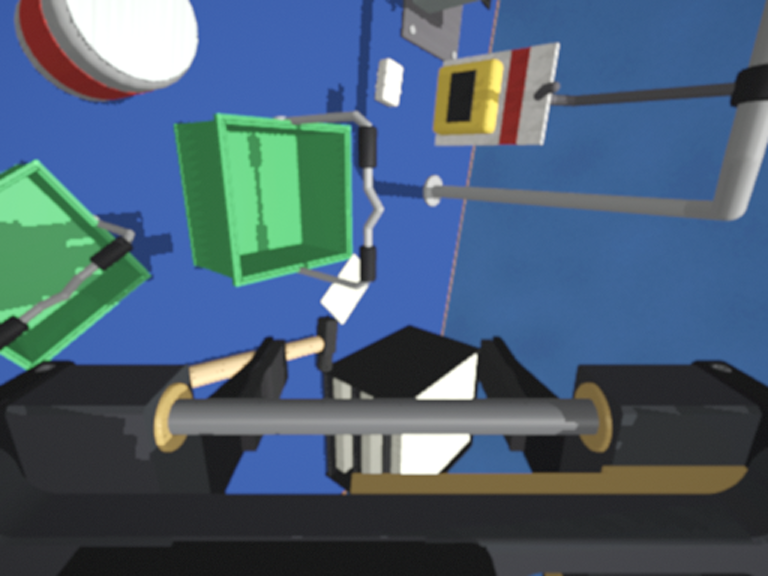

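The wrist view shows the large pail, with the left sleeve at (368,147), the right sleeve at (368,265) and the peak at (379,210), in 1.5x pixels. The small pail is at the lower left. I'll measure the sleeves.

```bash
python3 - <<'E'
from h import *
c=load('wrist'); P=cloud(c); im=c['img'].astype(int).sum(-1)
T=read_state()
cam=c['M'][:3,3]
for n,(u,v) in dict(L=(368,147),R=(368,265)).items():
    u/=1.5;v/=1.5;u=int(u);v=int(v)
    box=np.zeros(im.shape,bool); box[v-16:v+17,u-9:u+10]=1
    m=box&(im<170)&(np.abs(P[...,2]-.21)<.03)
    q=P[m]; d=q.mean(0)-cam; d/=np.linalg.norm(d)
    ctr=q.mean(0)+d*.009*.79
    print(n,len(q),'surf',q.mean(0).round(4),'axis',ctr.round(4),q.min(0).round(3),q.max(0).round(3))
# rim
g=c['img'].astype(int); gr=(g[...,1]>1.4*g[...,0])&(g[...,1]>1.2*g[...,2])
m=gr&(P[...,2]>.09)&(P[...,2]<.108)&(P[...,0]>.38)
print(m.sum(),cv2.minAreaRect((P[m][:,:2]*1000).astype(np.float32)))
# predictions of model
pm=np.array([.498,-.35,.05]); y=np.radians(11); R_=R.from_euler('z',y)
for l in ([0,.054,.155],[0,-.054,.155],[0,0,.169],[.08,.077,.05],[.08,-.077,.05],[-.08,.077,.05],[-.08,-.077,.05]):
    w=pm+R_.apply(l); print(l,w.round(3),np.round(np.array(proj(c,w))*1.5,1))
print(cam)
E
```

```text
L 152 surf [ 0.4779 -0.2957  0.2064] axis [ 0.4829 -0.2945  0.2015] [ 0.474 -0.313  0.201] [ 0.482 -0.28   0.211]
R 97 surf [ 0.4988 -0.3994  0.2074] axis [ 0.5041 -0.4002  0.2027] [ 0.495 -0.417  0.202] [ 0.503 -0.385  0.212]
2180 ((495.9053039550781, -347.53271484375), (168.81295776367188, 161.6537628173828), 11.269582748413086)
[0, 0.054, 0.155] [ 0.488 -0.297  0.205] [368.1 149.9]
[0, -0.054, 0.155] [ 0.508 -0.403  0.205] [367.8 265.2]
[0, 0, 0.169] [ 0.498 -0.35   0.219] [379.  211.5]
[0.08, 0.077, 0.05] [ 0.562 -0.259  0.1  ] [348.3 131.6]
[0.08, -0.077, 0.05] [ 0.591 -0.41   0.1  ] [349.8 257. ]
[-0.08, 0.077, 0.05] [ 0.405 -0.29   0.1  ] [222.8 121. ]
[-0.08, -0.077, 0.05] [ 0.434 -0.441  0.1  ] [239.5 283.4]
[ 0.21117625 -0.35853004  0.46296946]
```

```bash
python3 - <<'E'
from h import *
O=orient(np.radians(11.1),np.radians(50)); z=O.as_matrix()[:,2]
S=np.array([.4855,-.2955,.204])
plan(S+.019*z,O,8,off=.09)
E
```

```text
dp [ 0.082  0.113 -0.11 ] turn deg 1.0 minrows 3.0
[[0.299, -0.052, 0.464, -0.0, 0.0, 0.001], [0.299, -0.053, 0.464, -0.0, 0.0, 0.001], [0.299, -0.054, 0.464, -0.0, 0.0, 0.001], [0.298, -0.055, 0.464, -0.0, 0.0, 0.001], [0.298, -0.055, 0.465, -0.0, 0.0, 0.001]]
[[0.297, -0.056, 0.465, -0.0, 0.0, 0.001], [0.297, -0.057, 0.465, -0.0, 0.0, 0.001], [0.296, -0.058, 0.465, -0.0, 0.0, 0.001]]
max 0.465
```

```bash
python3 -m inch '[[0.3,-0.05,0.46,0,0,0.001],[0.3,-0.05,0.46,0,0,0.001],[0.3,-0.05,0.46,0,0,0.001],[0.3,-0.05,0.46,0,0,0.001],[0.3,-0.06,0.46,0,0,0.001]]'
python3 -m inch '[[0.3,-0.06,0.46,0,0,0.001],[0.3,-0.06,0.47,0,0,0.001],[0.3,-0.06,0.47,0,0,0.001],[0,0,0,0,0,0]]'
python3 - <<'E'
from h import *
O=orient(np.radians(11.1),np.radians(50)); z=O.as_matrix()[:,2]
S=np.array([.4855,-.2955,.204])
st();c=grab('wrist'); save('w2',c['img'],s=1.5)
plan(S+.019*z,O,5)
E
```

```text
time: 2.7
ee_pos: [0.4006, -0.3491, 0.2904]
eef_rot: [0.58, 0.699, 0.321, 0.269]
ft_force: [-0.5, -0.8, -0.2]
width: 0.087
time: 3.2
ee_pos: [0.4312, -0.306, 0.2482]
eef_rot: [0.581, 0.698, 0.322, 0.267]
ft_force: [0.4, -0.4, 0.3]
width: 0.0869
t 3.2 tcp [ 0.4312 -0.306   0.2482] grasp [ 0.417  -0.3086  0.2605] z [ 0.747  0.14  -0.65 ] x [-0.182  0.983  0.002] y [0.639 0.117 0.76 ] 
F [ 0.43 -0.35  0.27] T [-0.18  0.8  -0.01] w 0.0869 q [ 1.28 -0.08 -0.26  2.14 -1.03  1.01  1.76]
dp [ 0.069  0.014 -0.057] turn deg 0.8 minrows 1.5
[[0.009, 0.01, 0.453, -0.001, 0.001, -0.001], [0.008, 0.009, 0.453, -0.001, 0.001, -0.001], [0.007, 0.009, 0.453, -0.001, 0.001, -0.001], [0.006, 0.008, 0.453, -0.001, 0.001, -0.001], [0.006, 0.007, 0.453, -0.001, 0.001, -0.001]]
max 0.453
```

View pics/w2.png

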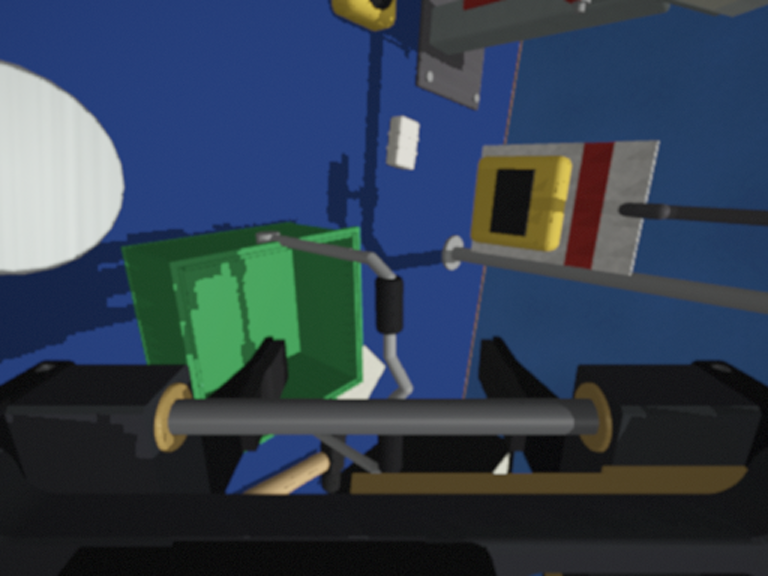

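The left sleeve at (390,305) sits centred between the fingers (285 to 480). I'll check its position in tool coordinates once.

```bash
python3 - <<'E'
from h import *
c=load('wrist'); P=cloud(c); im=c['img'].astype(int).sum(-1)
s=read_state(); m_=R.from_quat(s['eef_rot'])
u,v=260,203
box=np.zeros(im.shape,bool); box[v-25:v+26,u-16:u+17]=1
m=box&(im<150)&(np.abs(P[...,2]-.21)<.03); q=P[m]; d=q.mean(0)-c['M'][:3,3]; d/=np.linalg.norm(d)
a=q.mean(0)+d*.0071
print(len(q),a, 'tool',m_.inv().apply(a-s['ee_pos']), m_.inv().apply(q.min(0)-s['ee_pos']))
E
```

```text
635 [ 0.48558813 -0.29518736  0.20507665] tool [0.00190292 0.00276755 0.07102835] [-0.01307867 -0.01241996  0.06498043]
```

```bash
python3 -m inch '[[0.01,0.014,0.45,0,0,0],[0.01,0.014,0.45,0,0,0],[0.01,0.014,0.45,0,0,0],[0.01,0.014,0.45,0,0,0],[0.01,0.014,0.45,0,0,0]]'
python3 -m inch '[[0,0,0,0,0,0],[0,0,0,0,0,0],[0,0,0,0,0,0],[0,0,0,0,0,0],[0,0,0,0,0,0]]' -1 60
python3 -m inch '[[0,0,0,0,0,0],[0,0,0,0,0,0]]'
python3 - <<'E'
from h import *
st();c=grab('wrist'); save('w3',c['img'],s=1.5)
E
```

```text
time: 3.88
ee_pos: [0.5002, -0.2942, 0.1934]
eef_rot: [0.581, 0.697, 0.322, 0.269]
ft_force: [0.8, 0.1, 0.8]
width: 0.0871
time: 4.5
ee_pos: [0.4999, -0.2928, 0.1931]
eef_rot: [0.581, 0.698, 0.322, 0.268]
ft_force: [-0.7, 0.3, 0.3]
width: 0.045
time: 4.75
ee_pos: [0.5, -0.2926, 0.193]
eef_rot: [0.581, 0.698, 0.322, 0.268]
ft_force: [1.2, 0.6, 0.5]
width: 0.0251
t 4.75 tcp [ 0.5    -0.2926  0.193 ] grasp [ 0.4858 -0.2952  0.2053] z [ 0.749  0.138 -0.649] x [-0.181  0.983 -0.   ] y [0.638 0.118 0.761] 
F [1.2  0.56 0.5 ] T [-0.13  0.77 -0.  ] w 0.0251 q [ 1.2   0.05 -0.35  2.14 -1.12  0.79  1.81]
```

View pics/w3.png

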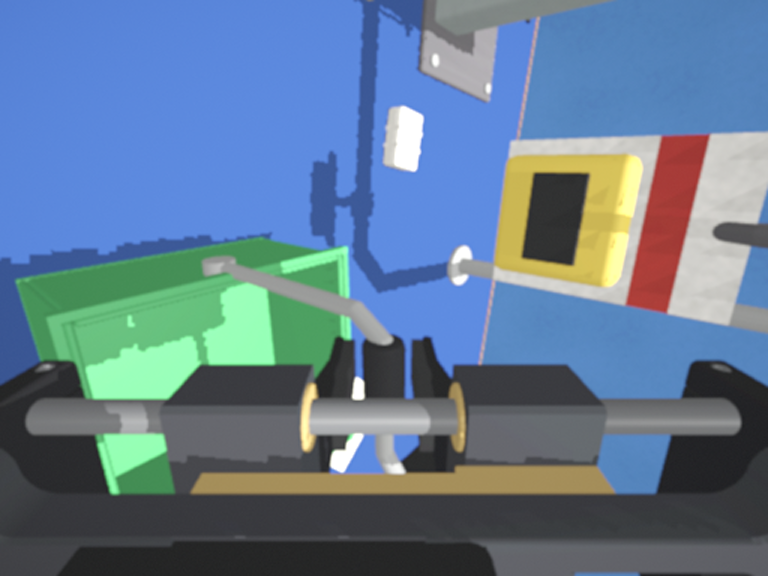

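The sleeve is between the closing fingers at (385,370). They are still closing.

```bash
python3 -m inch '[[0,0,0,0,0,0],[0,0,0,0,0,0],[0,0,0,0,0,0]]'
python3 -m inch '[[0,0.15,-0.13,0,0,0],[0,0.15,-0.13,0,0,0],[0,0.3,-0.26,0,0,0],[0,0.3,-0.26,0,0,0],[0,0,0,0,0,0]]'
python3 - <<'E'
from h import *
st();c=grab('wrist'); save('w4',c['img'],s=1.5)
E
```

```text
time: 5.18
ee_pos: [0.5002, -0.2924, 0.1932]
eef_rot: [0.581, 0.698, 0.322, 0.268]
ft_force: [1.9, 1.0, 2.0]
width: 0.0164
time: 5.8
ee_pos: [0.4998, -0.2932, 0.2419]
eef_rot: [0.581, 0.698, 0.321, 0.269]
ft_force: [1.0, 0.9, -2.4]
width: 0.0163
t 5.8 tcp [ 0.4998 -0.2932  0.2419] grasp [ 0.4855 -0.2958  0.2542] z [ 0.749  0.136 -0.648] x [-0.181  0.984 -0.003] y [0.637 0.119 0.761] 
F [ 0.99  0.9  -2.38] T [-0.13  1.11 -0.04] w 0.0163 q [ 1.2  -0.02 -0.34  2.09 -1.05  0.87  1.68]
```

View pics/w4.png

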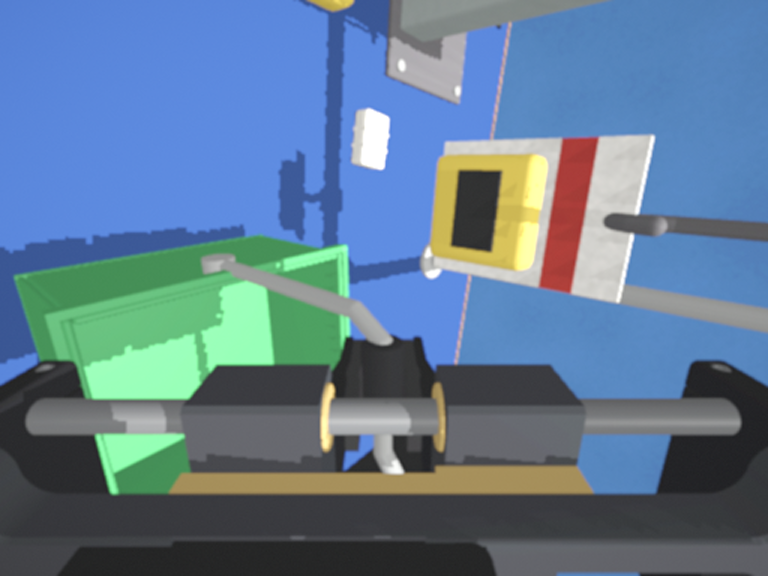

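```bash
cat >> h.py <<'E'
def pail(mid,yawd,n,lean=50,off=np.array([0,.054,.155])):
    O=orient(np.radians(yawd),np.radians(lean)); g=np.array(mid)+R.from_euler('z',np.radians(yawd)).apply(off)
    plan(g+.019*O.as_matrix()[:,2],O,n)
E
python3 - <<'E'
from h import *
pail([.455,-.335,.205],11,4)
E
```

```text
dp [-0.041  0.014  0.107] turn deg 0.7 minrows 1.9
[[0.129, 0.357, -0.612, -0.001, 0.001, -0.001], [0.13, 0.359, -0.611, -0.001, 0.001, -0.001], [0.131, 0.36, -0.61, -0.001, 0.001, -0.001], [0.131, 0.361, -0.609, -0.001, 0.001, -0.001]]
max 0.612
```

```bash
python3 -m inch '[[0.1,0.28,-0.5,0,0,0],[0.1,0.28,-0.5,0,0,0],[0.1,0.28,-0.5,0,0,0],[0.1,0.28,-0.5,0,0,0],[0.12,0.3,-0.44,0,0,0]]'
python3 - <<'E'
from h import *
st(); pail([.455,-.01,.205],5.3,10)
E
```

```text
time: 6.48
ee_pos: [0.4584, -0.2788, 0.3468]
eef_rot: [0.581, 0.698, 0.322, 0.268]
ft_force: [0.5, 0.4, -2.5]
width: 0.0164
t 6.47 tcp [ 0.4584 -0.2788  0.3468] grasp [ 0.4442 -0.2814  0.3591] z [ 0.748  0.138 -0.649] x [-0.181  0.984  0.001] y [0.639 0.117 0.761] 
F [ 0.52  0.42 -2.47] T [-0.09  1.2  -0.  ] w 0.0164 q [ 1.25 -0.21 -0.29  2.02 -0.96  1.1   1.5 ]
dp [0.006 0.324 0.001] turn deg 5.1 minrows 5.4
[[0.794, 0.106, 0.122, -0.0, -0.003, 0.003], [0.795, 0.102, 0.116, -0.0, -0.003, 0.003], [0.796, 0.097, 0.111, -0.0, -0.003, 0.003], [0.798, 0.092, 0.105, -0.0, -0.003, 0.003], [0.799, 0.088, 0.1, -0.0, -0.003, 0.003]]
[[0.8, 0.083, 0.095, -0.0, -0.003, 0.003], [0.801, 0.078, 0.089, -0.0, -0.003, 0.003], [0.802, 0.074, 0.084, -0.0, -0.003, 0.003], [0.803, 0.069, 0.078, -0.0, -0.003, 0.003], [0.804, 0.064, 0.073, -0.0, -0.003, 0.003]]
max 0.804
```

Now the lateral move, with a gentle start and stop.

```bash
python3 -m inch '[[0.4,0.05,0.06,0,-0.002,0.001],[0.8,0.1,0.12,0,-0.003,0.003],[0.8,0.1,0.11,0,-0.003,0.003],[0.8,0.09,0.11,0,-0.003,0.003],[0.8,0.09,0.1,0,-0.003,0.003]]'
python3 -m inch '[[0.8,0.09,0.1,0,-0.003,0.003],[0.8,0.08,0.09,0,-0.003,0.003],[0.8,0.08,0.09,0,-0.003,0.003],[0.8,0.07,0.08,0,-0.003,0.003],[0.6,0.06,0.06,0,-0.003,0.003]]'
python3 -m inch '[[0.4,0.03,0.04,0,-0.002,0.002],[0,0,0,0,0,0],[0,0,0,0,0,0]]'
python3 - <<'E'
from h import *
st();
for n in ['wrist','scene','top']:
    c=grab(n); save(n[0]+'5',c['img'],s=1.5)
E
```

```text
time: 7.1
ee_pos: [0.4618, -0.1505, 0.3451]
eef_rot: [0.595, 0.688, 0.314, 0.272]
ft_force: [-0.6, -0.8, -2.4]
width: 0.0168
time: 7.72
ee_pos: [0.5135, -0.0386, 0.3342]
eef_rot: [0.607, 0.684, 0.313, 0.257]
ft_force: [-0.7, -0.7, -2.5]
width: 0.0167
time: 8.1
ee_pos: [0.5175, -0.0254, 0.3344]
eef_rot: [0.609, 0.682, 0.312, 0.257]
ft_force: [-0.0, -0.2, -2.3]
width: 0.0165
t 8.1 tcp [ 0.5175 -0.0254  0.3344] grasp [ 0.5036 -0.0275  0.3472] z [ 0.731  0.113 -0.673] x [-0.126  0.992  0.03 ] y [0.67  0.063 0.739] 
F [-0.03 -0.17 -2.27] T [-0.11  1.12  0.02] w 0.0165 q [ 0.35 -0.5  -0.19  2.23 -0.52  0.64  0.55]
```

View pics/w5.png

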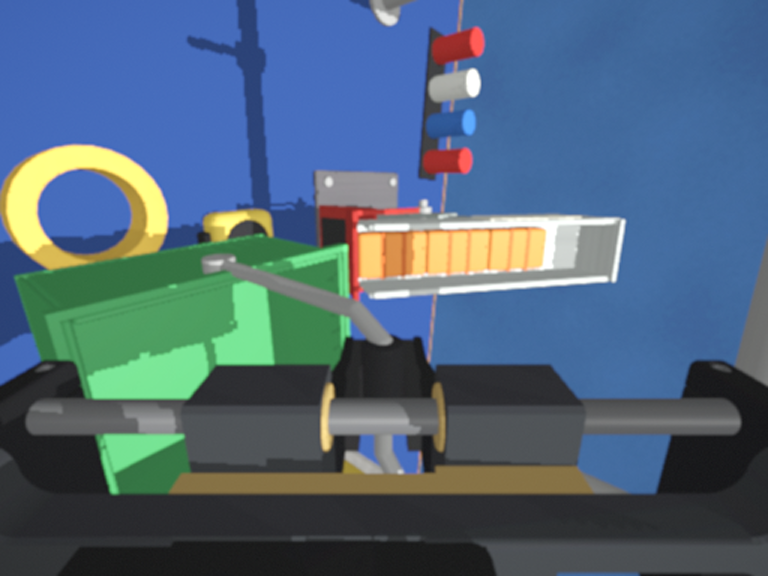

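View pics/s5.png

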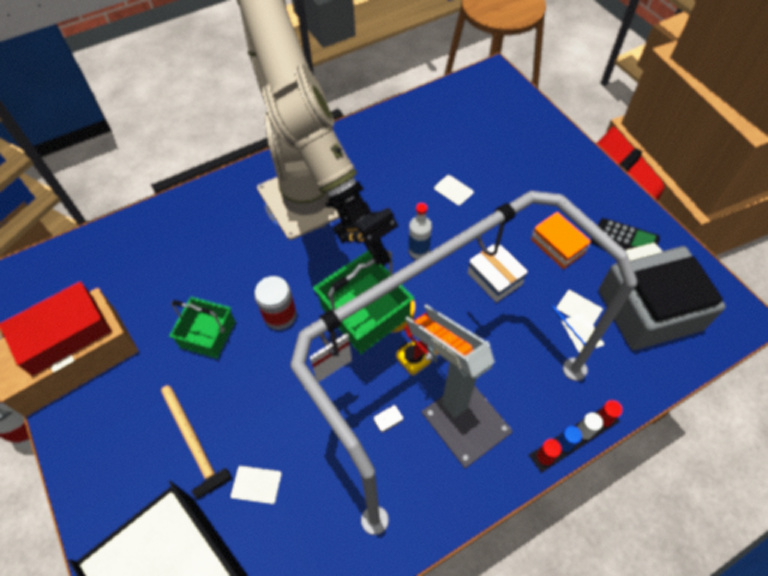

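View pics/t5.png

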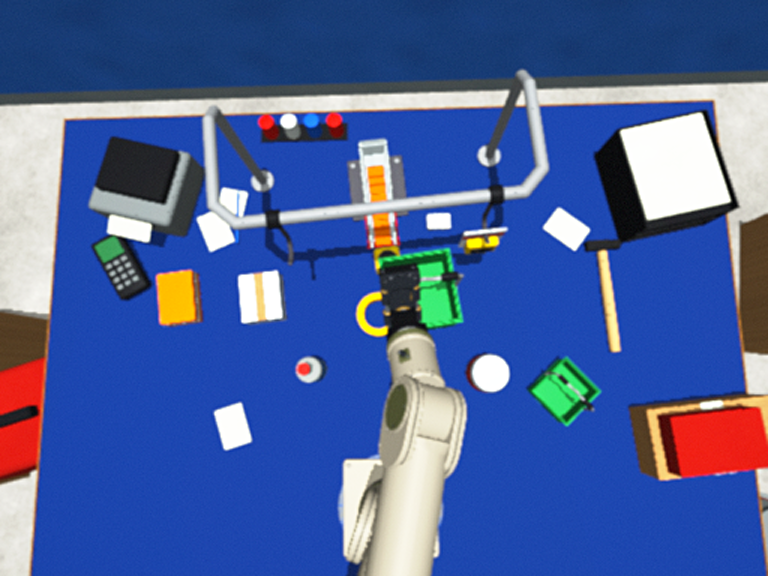

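The gripper and the pail hang clear, with joint 2 at its -0.5 limit. The wrist view shows the chute's near end at (358,255), with side walls at rows 220 and 290. I'll measure it.

```bash
python3 - <<'E'
from h import *
c=load('wrist'); P=cloud(c); g=c['img'].astype(int); r,gg,b=g[...,0],g[...,1],g[...,2]
save('w5c',c['img'],(195,110,425,215),3.4)
x,y,z=P[...,0],P[...,1],P[...,2]
og=(r>170)&(b<110)&(gg>90)&(x>.55)&(z>.18)&(abs(y)<.1)
q=P[og]; print('orange',len(q),np.polyfit(q[:,0],q[:,1],1),np.polyfit(q[:,0],q[:,2],1),q.min(0),q.max(0))
gy=(abs(r-b)<35)&(r>120)&(x>.58)&(x<.9)&(z>.2)&(z<.42)&(abs(y)<.12)
q=P[gy]
# walls: upper edges. 
for xs in np.arange(.6,.84,.03):
    w=q[(q[:,0]>xs)&(q[:,0]<xs+.015)]
    if len(w)>3: print(xs.round(3),len(w),'y',w[:,1].min().round(4),w[:,1].max().round(4),'zmax',np.percentile(w[:,2],95).round(3))
red=(r>120)&(gg<60)&(b<60)&(x>.55)&(x<.75)&(abs(y)<.1)&(z>.08)
q=P[red]; print('red',len(q),np.percentile(q,[2,50,98],axis=0).round(3))
E
```

```text
orange 1292 [ 0.14665925 -0.08614377] [ 0.59551044 -0.15377508] [ 0.61305989 -0.03411032  0.19567834] [0.75926882 0.04397981 0.30432269]
0.6 89 y -0.0272 0.0296 zmax 0.244
0.63 289 y -0.0254 0.0327 zmax 0.261
0.66 268 y -0.0228 0.0357 zmax 0.281
0.69 367 y -0.02 0.0515 zmax 0.299
0.72 247 y -0.0171 0.0423 zmax 0.318
0.75 208 y -0.0153 0.045 zmax 0.337
0.78 272 y -0.0122 0.0471 zmax 0.363
0.81 648 y -0.0065 0.0476 zmax 0.34
red 349 [[ 0.614 -0.028  0.12 ]
 [ 0.64   0.034  0.193]
 [ 0.654  0.041  0.212]]
```

View pics/w5c.png

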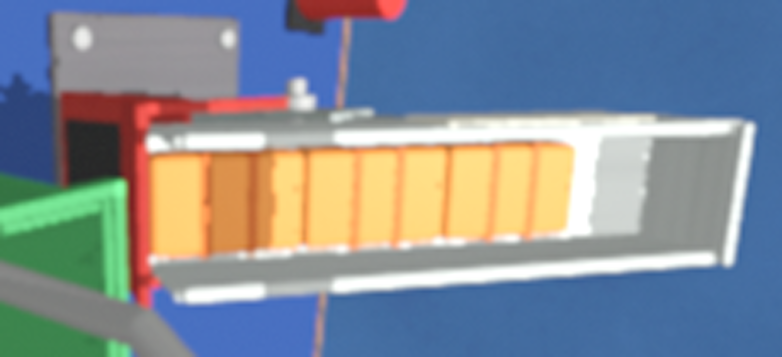

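```bash
python3 - <<'E'
from h import *
st(); pail([.505,-.008,.11],5,8,lean=49.5)
E
```

```text
t 8.25 tcp [ 0.5176 -0.0259  0.3349] grasp [ 0.5037 -0.028   0.3476] z [ 0.732  0.112 -0.672] x [-0.124  0.992  0.029] y [0.67  0.062 0.74 ] 
F [ 0.83 -0.61 -2.11] T [-0.13  1.14 -0.06] w 0.0165 q [ 0.35 -0.5  -0.19  2.23 -0.52  0.64  0.55]
dp [-0.003  0.073 -0.082] turn deg 3.3 minrows 1.8
[[0.22, -0.182, 0.191, -0.002, -0.003, 0.0], [0.221, -0.183, 0.189, -0.002, -0.003, 0.0], [0.222, -0.184, 0.187, -0.002, -0.003, 0.0], [0.223, -0.184, 0.185, -0.002, -0.003, 0.0], [0.224, -0.185, 0.183, -0.002, -0.003, 0.0]]
[[0.225, -0.186, 0.181, -0.002, -0.003, 0.0], [0.226, -0.187, 0.179, -0.002, -0.003, 0.0], [0.227, -0.188, 0.177, -0.002, -0.003, 0.0]]
max 0.227
```

```bash
python3 -m inch '[[0.22,-0.18,0.19,-0.002,-0.003,0],[0.22,-0.18,0.19,-0.002,-0.003,0],[0.22,-0.18,0.19,-0.002,-0.003,0],[0.22,-0.18,0.18,-0.002,-0.003,0]]'
python3 - <<'E'
from h import *
st(); pail([.505,-.008,.11],5,4,lean=49.5)
E
```

```text
time: 8.75
ee_pos: [0.5197, 0.0102, 0.2933]
eef_rot: [0.611, 0.676, 0.31, 0.271]
ft_force: [-0.5, -0.6, -2.4]
width: 0.0163
t 8.75 tcp [0.5197 0.0102 0.2933] grasp [0.5056 0.0085 0.3058] z [ 0.745  0.089 -0.661] x [-0.107  0.994  0.013] y [0.659 0.061 0.75 ] 
F [-0.5  -0.58 -2.38] T [0.01 1.17 0.01] w 0.0163 q [ 0.24 -0.5  -0.24  2.33 -0.41  0.48  0.36]
dp [-0.005  0.037 -0.041] turn deg 1.6 minrows 0.9
[[0.229, -0.197, 0.165, -0.002, -0.003, 0.0], [0.23, -0.198, 0.163, -0.002, -0.003, 0.0], [0.23, -0.199, 0.161, -0.002, -0.003, 0.0], [0.231, -0.2, 0.158, -0.002, -0.003, 0.0]]
max 0.231
```

```bash
python3 -m inch '[[0.23,-0.17,0.2,-0.002,-0.003,0],[0.23,-0.17,0.2,-0.002,-0.003,0],[0.23,-0.17,0.2,-0.002,-0.003,0],[0.23,-0.17,0.2,-0.002,-0.003,0],[0,0,0,0,0,0]]'
python3 - <<'E'
from h import *
st(); pail([.515,-.008,.11],5,4,lean=49.5)
c=grab('wrist'); save('w6',c['img'],s=1.5)
E
```

```text
time: 9.38
ee_pos: [0.5219, 0.0479, 0.2515]
eef_rot: [0.613, 0.671, 0.308, 0.284]
ft_force: [-0.0, 0.0, -2.7]
width: 0.0166
t 9.38 tcp [0.5219 0.0479 0.2515] grasp [0.5075 0.0466 0.2639] z [ 0.757  0.065 -0.65 ] x [-0.089  0.996 -0.004] y [0.647 0.06  0.76 ] 
F [-0.05  0.03 -2.66] T [-0.07  1.17 -0.05] w 0.0166 q [ 0.31 -0.47 -0.45  2.39 -0.38  0.33  0.21]
dp [ 0.003 -0.001  0.001] turn deg 0.2 minrows 0.1
[[-0.007, 0.016, 0.008, -0.0, 0.0, 0.0], [-0.007, 0.016, 0.008, -0.0, 0.0, 0.0], [-0.007, 0.016, 0.008, -0.0, 0.0, 0.0], [-0.007, 0.016, 0.008, -0.0, 0.0, 0.0]]
max 0.016
```

View pics/w6.png

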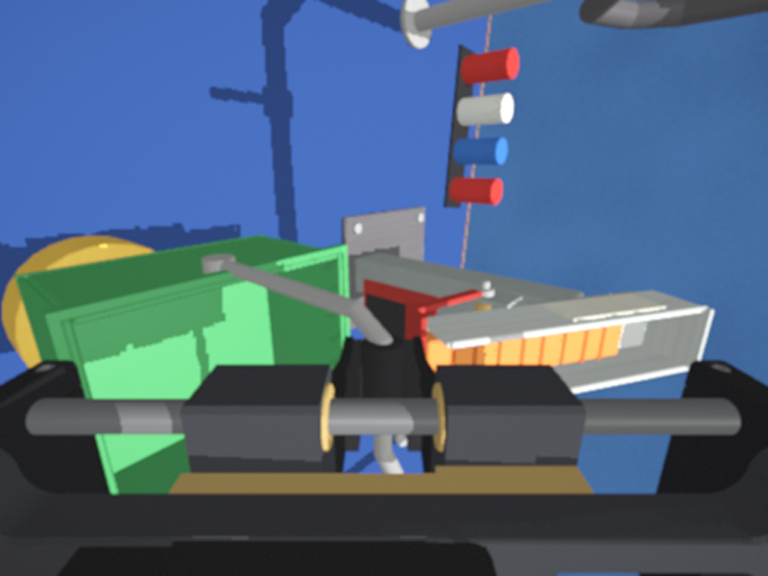

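The pail sits before the chute, with the trigger plate at (395,310) just ahead. I'll verify the pail's position with the fixed cameras.

```bash
python3 - <<'E'
from h import *
for n in ['scene','top','wrist']:
    c=grab(n) if n!='wrist' else load(n)
    c['k']=load(n)['k']
    P=cloud(c); g=c['img'].astype(int); gr=(g[...,1]>1.4*g[...,0])&(g[...,1]>1.2*g[...,2])&(P[...,1]>-.2)&(P[...,1]<.2)&(P[...,0]>.38)&(P[...,2]<.19)
    q=P[gr]; print(n,len(q),'zmax',np.percentile(q[:,2],[50,98]).round(3),'y',q[:,1].min().round(3),q[:,1].max().round(3),'xmax',np.percentile(q[:,0],[0.5,99.5]).round(3))
    if n!='wrist':
        m=gr&(P[...,2]>.15); print(cv2.minAreaRect((P[m][:,:2]*1000).astype(np.float32))); save(n+'6',c['img'],(150,120,406,312),3)
E
```

```text
scene 1532 zmax [0.073 0.158] y -0.097 0.138 xmax [0.43  0.605]
((516.2979736328125, -11.492782592773438), (173.48785400390625, 168.24887084960938), 6.7210164070129395)
top 1384 zmax [0.065 0.162] y -0.095 0.092 xmax [0.43  0.625]
((511.736083984375, -8.110809326171875), (168.8298797607422, 160.1815185546875), 6.555698871612549)
wrist 18555 zmax [0.077 0.159] y -0.086 0.083 xmax [0.423 0.592]
```

View pics/scene6.png

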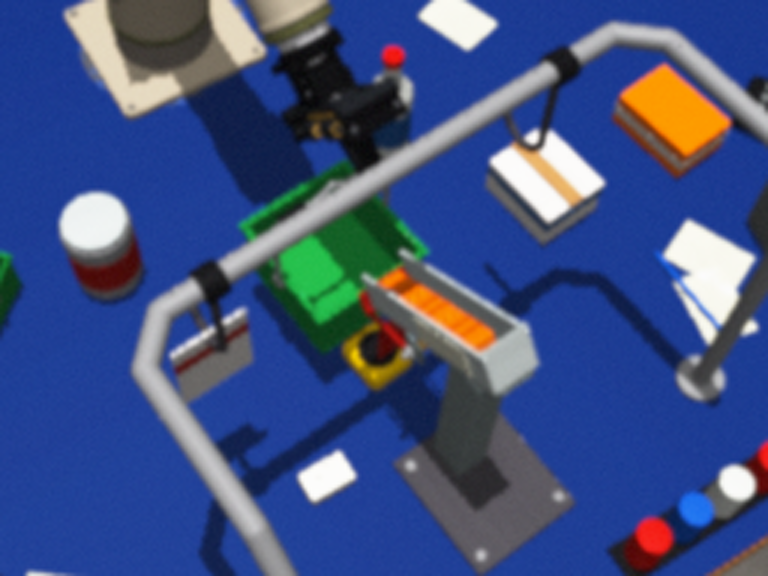

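```bash
python3 -m inch '[[0,0.16,0.19,0,0,0],[0,0.16,0.19,0,0,0],[0,0.16,0.19,0,0,0],[0,0.16,0.19,0,0,0],[0,0.16,0.19,0,0,0]]'
python3 -m inch '[[0,0.08,0.095,0,0,0],[0,0.08,0.095,0,0,0],[0,0,0,0,0,0]]'
python3 - <<'E'
from h import *
st(); 
c=grab('wrist'); save('w7',c['img'],s=1.5)
E
```

```text
time: 10.15
ee_pos: [0.5725, 0.0528, 0.252]
eef_rot: [0.612, 0.67, 0.308, 0.284]
ft_force: [0.0, -0.4, -2.3]
width: 0.0167
time: 10.52
ee_pos: [0.5818, 0.0535, 0.252]
eef_rot: [0.612, 0.67, 0.308, 0.284]
ft_force: [0.2, -0.1, -1.1]
width: 0.0164
t 10.53 tcp [0.5818 0.0535 0.252 ] grasp [0.5674 0.0523 0.2644] z [ 0.758  0.066 -0.649] x [-0.089  0.996 -0.003] y [0.646 0.06  0.761] 
F [ 0.16 -0.07 -1.09] T [0.03 1.16 0.01] w 0.0164 q [ 0.42 -0.3  -0.56  2.28 -0.3   0.27  0.15]
```

View pics/w7.png

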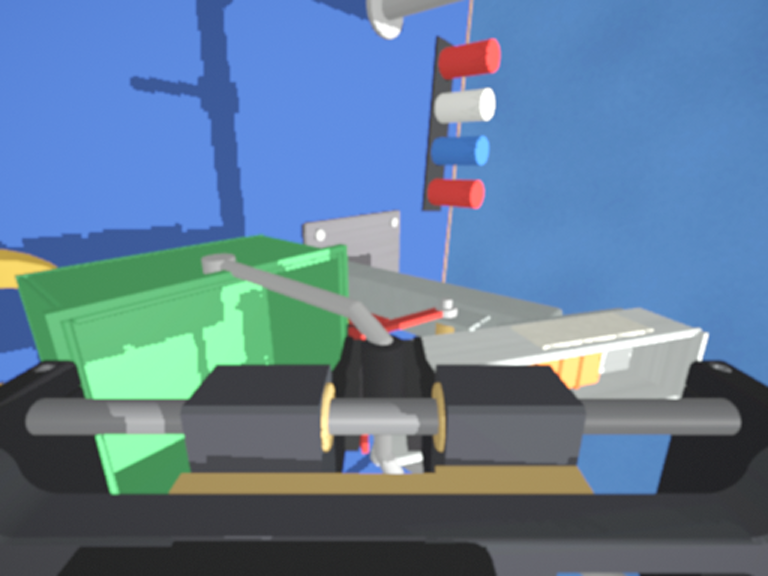

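```bash
python3 -m inch '[[0,0.1,0.115,0,0,0],[0,0.1,0.115,0,0,0],[0,0.1,0.115,0,0,0],[0,0.1,0.115,0,0,0],[0,0,0,0,0,0]]'
python3 - <<'E'
from h import *
st(); 
c=grab('wrist'); save('w8',c['img'],s=1.5)
c=grab('scene'); save('s8',c['img'],(200,170,350,290),5)
E
```

```text
time: 11.2
ee_pos: [0.6059, 0.0555, 0.2514]
eef_rot: [0.613, 0.671, 0.308, 0.283]
ft_force: [-3.1, 0.1, -5.9]
width: 0.0167
t 11.2 tcp [0.6059 0.0555 0.2514] grasp [0.5915 0.0543 0.2638] z [ 0.757  0.066 -0.65 ] x [-0.089  0.996 -0.003] y [0.647 0.06  0.76 ] 
F [-3.08  0.07 -5.89] T [ 0.    2.92 -0.28] w 0.0167 q [ 0.5  -0.23 -0.64  2.23 -0.24  0.25  0.11]
```

View pics/w8.png

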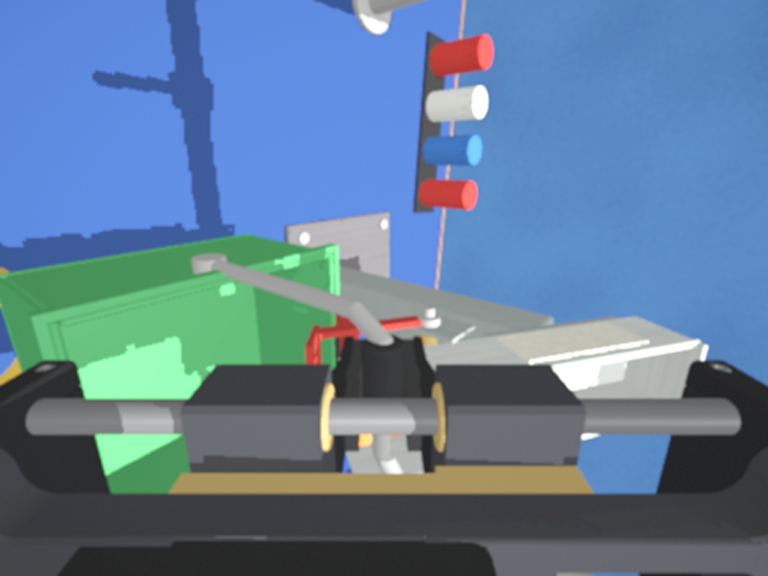

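View pics/s8.png

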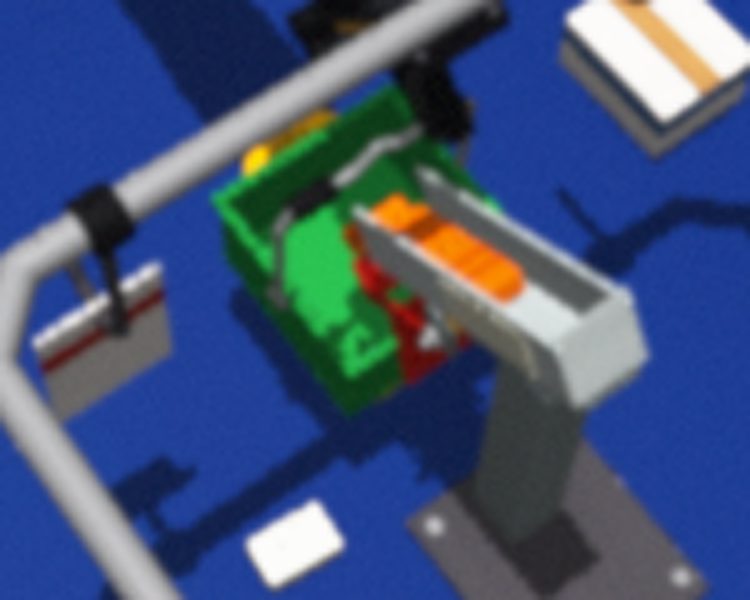

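The gate is open: the red bracket has dropped at (325,340) in the wrist view, and the blocks have moved down the chute. I'll hold here and let them slide.

```bash
python3 -m inch '[[0,0,0,0,0,0],[0,0,0,0,0,0],[0,0,0,0,0,0],[0,0,0,0,0,0],[0,0,0,0,0,0]]'
python3 - <<'E'
from h import *
st(); 
c=grab('wrist'); save('w9',c['img'],s=1.5)
c=grab('scene'); save('s9',c['img'],(200,170,350,290),5)
E
```

```text
time: 11.92
ee_pos: [0.6062, 0.0557, 0.2527]
eef_rot: [0.612, 0.67, 0.308, 0.284]
ft_force: [-0.1, 0.8, -2.5]
width: 0.0166
t 11.93 tcp [0.6062 0.0557 0.2527] grasp [0.5917 0.0545 0.265 ] z [ 0.759  0.066 -0.648] x [-0.089  0.996 -0.003] y [0.645 0.06  0.761] 
F [-0.11  0.75 -2.46] T [ 0.05  1.27 -0.05] w 0.0166 q [ 0.49 -0.24 -0.63  2.22 -0.24  0.25  0.11]
```

View pics/s9.png

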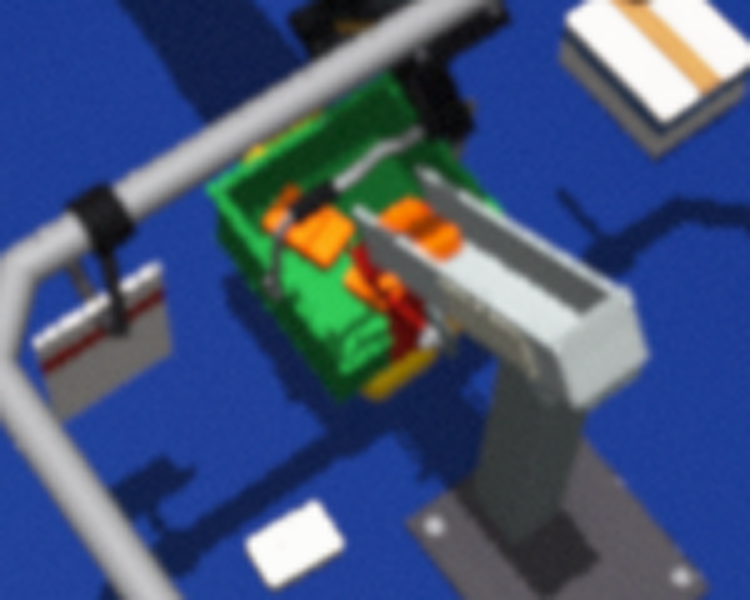

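View pics/w9.png

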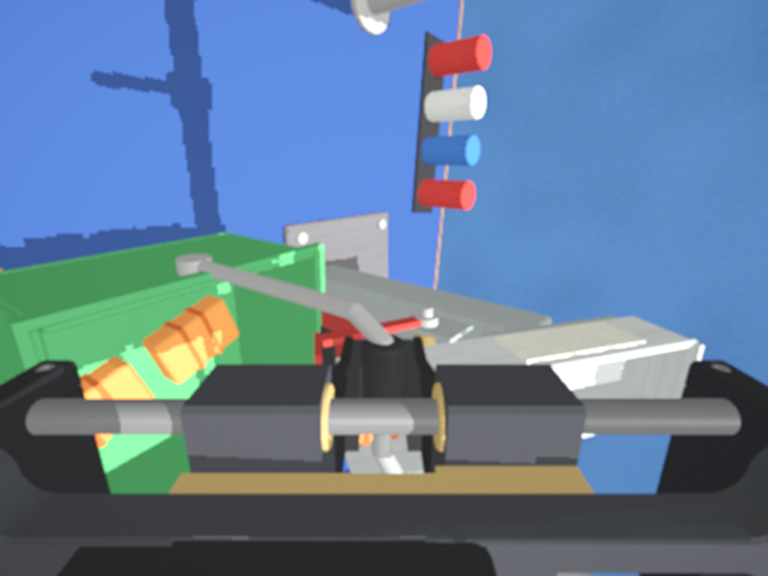

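Two blocks are in the pail. The third sits at the gate because the pail swung back a little and let the gate close partway. I'll push on.

```bash
python3 -m inch '[[0,0.1,0.115,0,0,0],[0,0.1,0.115,0,0,0],[0,0.06,0.07,0,0,0],[0,0,0,0,0,0],[0,0,0,0,0,0]]'
python3 - <<'E'
from h import *
st(); 
c=grab('wrist'); save('w10',c['img'],s=1.5)
c=grab('scene'); save('s10',c['img'],(200,170,350,290),5)
E
```

```text
time: 12.65
ee_pos: [0.622, 0.0571, 0.2528]
eef_rot: [0.612, 0.67, 0.308, 0.284]
ft_force: [-1.8, -0.5, -5.2]
width: 0.0165
t 12.65 tcp [0.622  0.0571 0.2528] grasp [0.6076 0.0559 0.2651] z [ 0.759  0.066 -0.648] x [-0.089  0.996 -0.003] y [0.645 0.06  0.761] 
F [-1.77 -0.48 -5.15] T [ 0.07  1.93 -0.05] w 0.0165 q [ 0.55 -0.19 -0.69  2.19 -0.18  0.24  0.06]
```

View pics/s10.png

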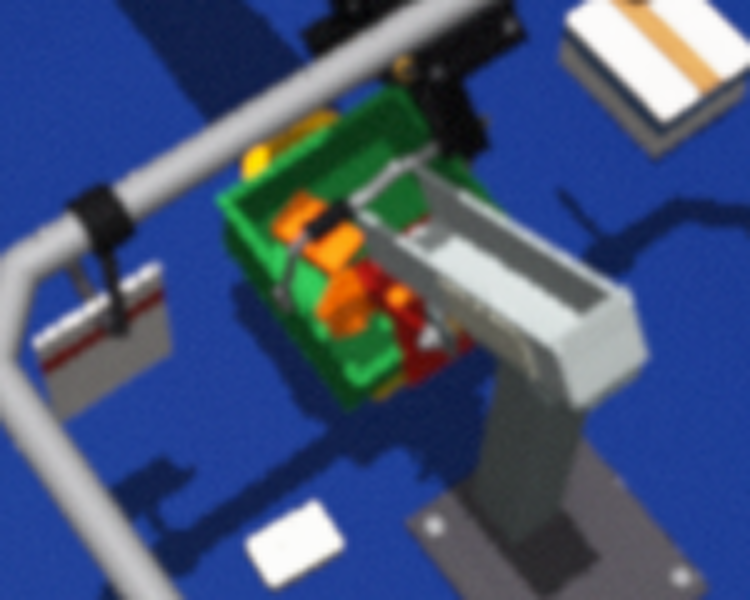

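View pics/w10.png

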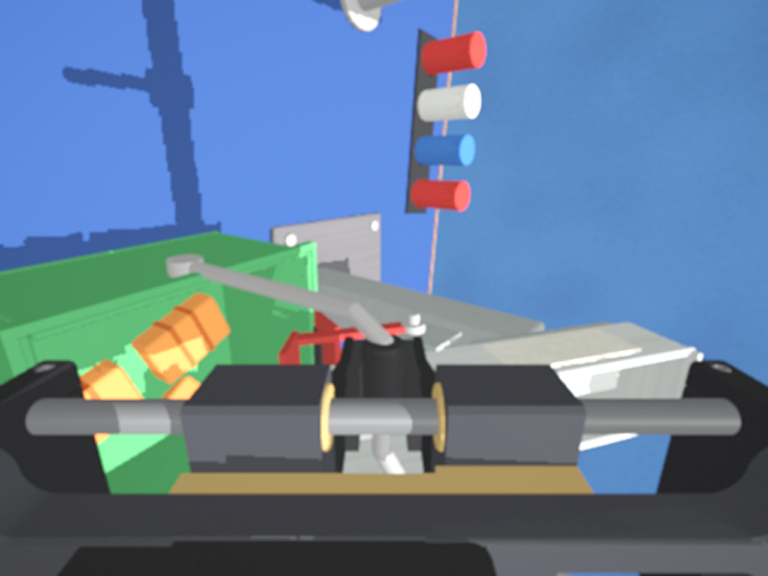

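The chute is empty and three blocks show. One at (345,305) in the scene crop may still be settling, so I'll wait and look again.

```bash
python3 -m inch '[[0,0,0,0,0,0],[0,0,0,0,0,0],[0,0,0,0,0,0]]'
python3 - <<'E'
from h import *
st(); 
c=grab('scene'); save('s11',c['img'],(200,170,350,290),5)
c=grab('top'); save('t11',c['img'],(220,90,320,190),6)
E
```

```text
time: 13.12
ee_pos: [0.6219, 0.0572, 0.2527]
eef_rot: [0.612, 0.67, 0.308, 0.284]
ft_force: [-1.7, 0.3, -3.8]
width: 0.0163
t 13.12 tcp [0.6219 0.0572 0.2527] grasp [0.6075 0.056  0.265 ] z [ 0.758  0.066 -0.648] x [-0.089  0.996 -0.003] y [0.646 0.06  0.761] 
F [-1.72  0.31 -3.77] T [0.12 1.76 0.03] w 0.0163 q [ 0.55 -0.19 -0.69  2.19 -0.18  0.24  0.06]
```

View pics/s11.png

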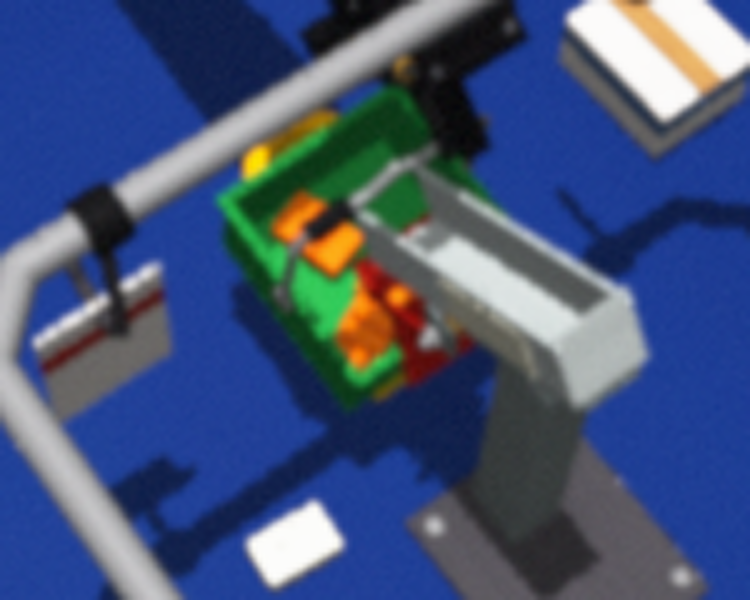

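View pics/t11.png

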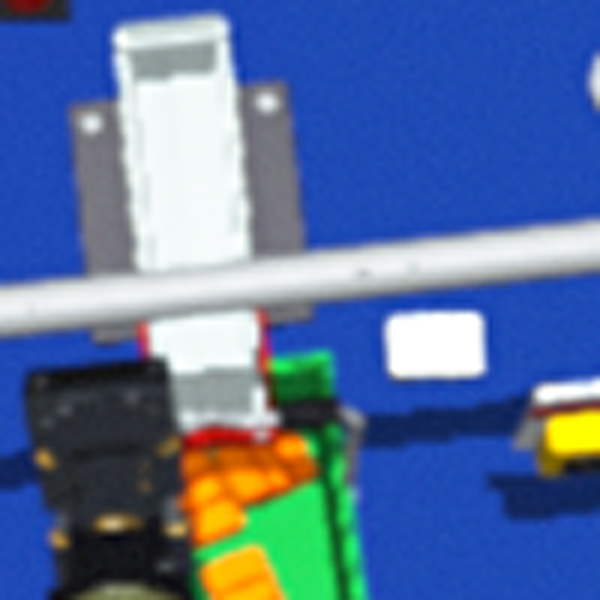

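All three blocks are in the pail and the chute is empty. The force of -3.8 N agrees with the pail plus three blocks. I'll retreat slowly.

```bash
python3 -m inch '[[0,-0.08,-0.095,0,0,0],[0,-0.12,-0.14,0,0,0],[0,-0.12,-0.14,0,0,0],[0,-0.12,-0.14,0,0,0],[0,-0.16,-0.19,0,0,0]]'
python3 -m inch '[[0,-0.16,-0.19,0,0,0],[0,-0.16,-0.19,0,0,0],[0,-0.16,-0.19,0,0,0],[0,-0.16,-0.19,0,0,0],[0,-0.16,-0.19,0,0,0]]'
python3 -m inch '[[0,-0.1,-0.12,0,0,0],[0,0,0,0,0,0],[0,0,0,0,0,0]]'
python3 - <<'E'
from h import *
st(); 
c=grab('wrist'); save('w12',c['img'],s=1.5)
c=grab('scene'); save('s12',c['img'],(200,150,360,270),5)
E
```

```text
time: 13.85
ee_pos: [0.5844, 0.0539, 0.2526]
eef_rot: [0.612, 0.67, 0.308, 0.284]
ft_force: [-0.3, 0.2, -3.2]
width: 0.0165
time: 14.48
ee_pos: [0.5348, 0.0493, 0.2528]
eef_rot: [0.612, 0.67, 0.308, 0.284]
ft_force: [0.2, -0.6, -3.5]
width: 0.0168
time: 14.85
ee_pos: [0.5294, 0.0489, 0.2531]
eef_rot: [0.612, 0.67, 0.308, 0.284]
ft_force: [-0.6, -0.7, -3.8]
width: 0.0165
t 14.85 tcp [0.5294 0.0489 0.2531] grasp [0.515  0.0477 0.2654] z [ 0.758  0.066 -0.648] x [-0.089  0.996 -0.003] y [0.646 0.06  0.761] 
F [-0.59 -0.73 -3.81] T [0.07 1.27 0.04] w 0.0165 q [ 0.32 -0.45 -0.46  2.38 -0.38  0.32  0.21]
```

View pics/s12.png

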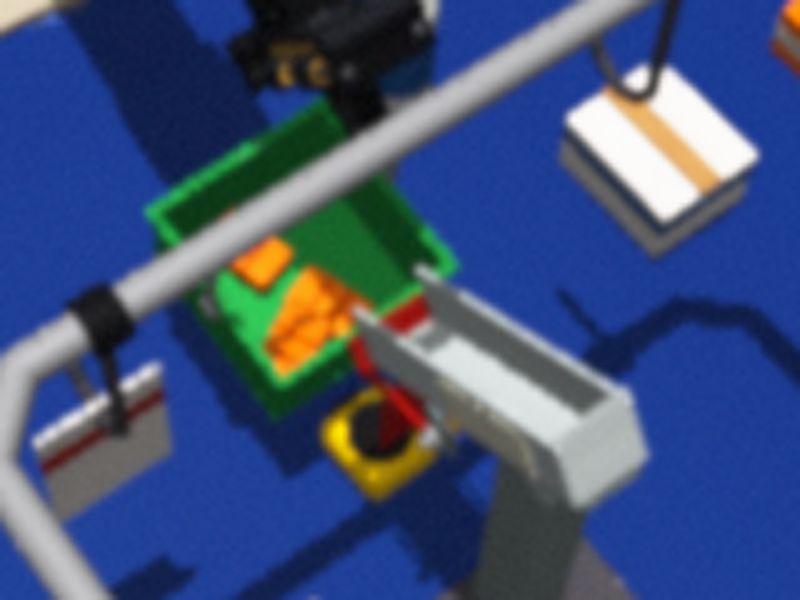

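View pics/w12.png

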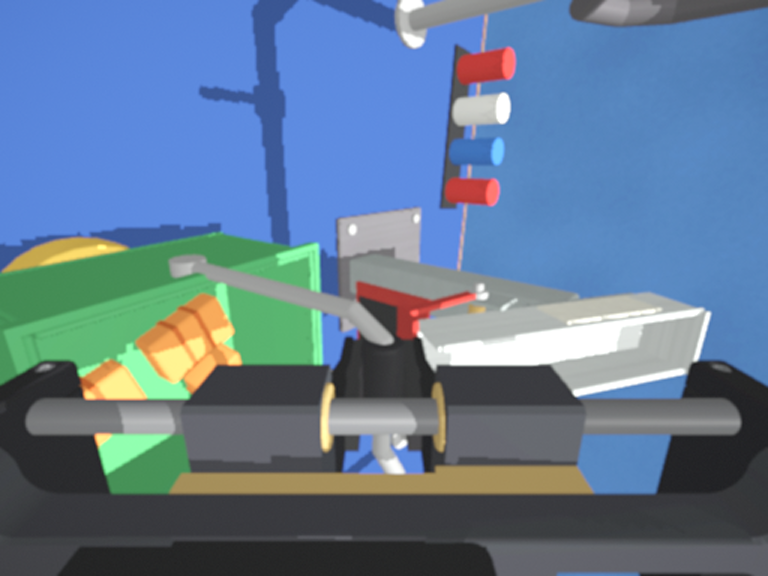

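The pail has turned back a little on the sleeve, with its far rim now at x=318 in the wrist view against 348 before. I'll fit its tilt and plan the move to the hook.

```bash
python3 - <<'E'
from h import *
c=load('wrist'); P=cloud(c); g=c['img'].astype(int)
gr=(g[...,1]>1.4*g[...,0])&(g[...,1]>1.2*g[...,2])
# inner floor of pail plane & rim: use RANSAC-like on floor: points low
pts=P[gr]; 
rng=np.random.default_rng(0)
def ransac(q,tol=.0015,it=600,nz=.9):
    best=(0,)
    for _ in range(it):
        a=q[rng.integers(len(q),size=3)]; n=np.cross(a[1]-a[0],a[2]-a[0]); l=np.linalg.norm(n)
        if l<1e-6: continue
        n/=l; 
        if abs(n[2])<nz: continue
        k=(abs((q-a[0])@n)<tol).sum()
        if k>best[0]: best=(k,n*np.sign(n[2]),a[0])
    return best
for lab in ['w12','w6']:
    if lab=='w12':
        k,n,a=ransac(pts); print(len(pts),k,n.round(3),a.round(3),'pitch deg',np.degrees(np.arctan2(n[0],n[2])).round(1),'roll',np.degrees(np.arctan2(n[1],n[2])).round(1))
pail([.51,.189,.15],5,10,lean=49.5)
E
```

```text
15648 3033 [ 0.173 -0.027  0.985] [0.512 0.035 0.061] pitch deg 9.9 roll -1.6
dp [-0.01   0.195  0.04 ] turn deg 0.2 minrows 3.3
[[0.488, 0.089, -0.051, 0.0, 0.0, 0.0], [0.488, 0.089, -0.051, 0.0, 0.0, 0.0], [0.488, 0.089, -0.051, 0.0, 0.0, 0.0], [0.488, 0.089, -0.051, 0.0, 0.0, 0.0], [0.488, 0.089, -0.051, 0.0, 0.0, 0.0]]
[[0.488, 0.088, -0.051, 0.0, 0.0, 0.0], [0.488, 0.088, -0.051, 0.0, 0.0, 0.0], [0.488, 0.088, -0.051, 0.0, 0.0, 0.0], [0.488, 0.088, -0.051, 0.0, 0.0, 0.0], [0.488, 0.088, -0.051, 0.0, 0.0, 0.0]]
max 0.488
```

```bash
python3 -m inch '[[0.25,0.04,-0.03,0,0,0],[0.49,0.09,-0.05,0,0,0],[0.49,0.09,-0.05,0,0,0],[0.49,0.09,-0.05,0,0,0],[0.49,0.09,-0.05,0,0,0]]'
python3 -m inch '[[0.49,0.09,-0.05,0,0,0],[0.49,0.09,-0.05,0,0,0],[0.49,0.09,-0.05,0,0,0],[0.49,0.09,-0.05,0,0,0],[0.49,0.09,-0.05,0,0,0]]'
python3 -m inch '[[0.25,0.04,-0.03,0,0,0],[0,0,0,0,0,0],[0,0,0,0,0,0]]'
python3 - <<'E'
from h import *
st(); 
c=grab('wrist'); save('w13',c['img'],s=1.5)
pail([.50,.189,.165],5,6,lean=58)
E
```

```text
time: 15.58
ee_pos: [0.5248, 0.138, 0.2709]
eef_rot: [0.612, 0.67, 0.308, 0.284]
ft_force: [0.3, 0.3, -3.4]
width: 0.0167
time: 16.2
ee_pos: [0.5201, 0.2364, 0.2908]
eef_rot: [0.612, 0.671, 0.309, 0.284]
ft_force: [0.0, -0.2, -3.9]
width: 0.017
time: 16.58
ee_pos: [0.5193, 0.2443, 0.2921]
eef_rot: [0.613, 0.67, 0.308, 0.284]
ft_force: [-0.1, -0.7, -3.4]
width: 0.0163
t 16.57 tcp [0.5193 0.2443 0.2921] grasp [0.5049 0.243  0.3044] z [ 0.758  0.065 -0.649] x [-0.088  0.996 -0.003] y [0.646 0.06  0.761] 
F [-0.14 -0.71 -3.43] T [ 0.03  1.3  -0.01] w 0.0163 q [ 0.49 -0.49 -1.03  2.16  0.02  0.47 -0.58]
dp [-0.008 -0.     0.018] turn deg 8.5 minrows 0.8
[[0.002, 0.035, -0.073, -0.012, 0.0, 0.0], [0.002, 0.037, -0.072, -0.012, 0.0, 0.0], [0.002, 0.039, -0.072, -0.012, 0.0, 0.0], [0.002, 0.04, -0.071, -0.012, 0.0, 0.0], [0.002, 0.042, -0.07, -0.012, 0.0, 0.0]]
[[0.003, 0.044, -0.068, -0.012, 0.0, 0.0]]
max 0.073
```

View pics/w13.png

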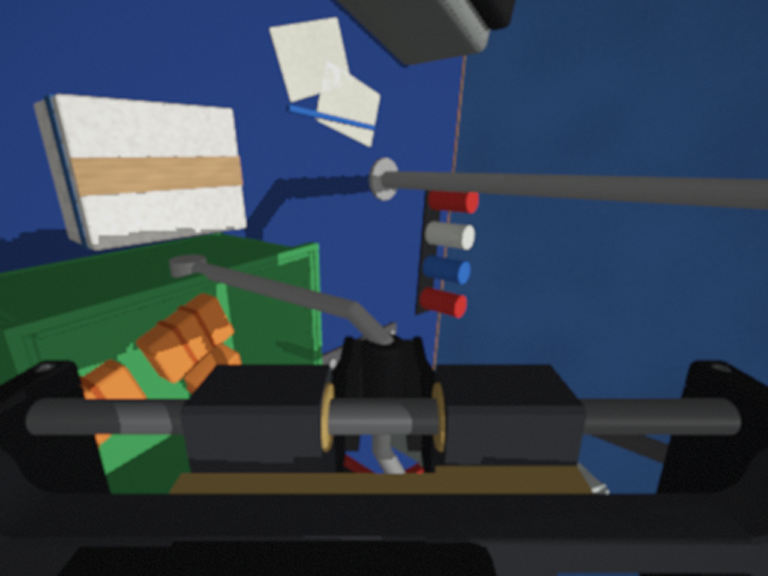

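```bash
python3 - <<'E'
from h import *
pail([.528,.19,.176],5,6,lean=58)
E
```

```text
dp [0.02  0.001 0.029] turn deg 8.5 minrows 0.8
[[-0.004, 0.146, -0.014, -0.012, 0.0, 0.0], [-0.004, 0.146, -0.011, -0.012, 0.0, 0.0], [-0.004, 0.146, -0.007, -0.012, 0.0, 0.0], [-0.004, 0.146, -0.004, -0.012, 0.0, 0.0], [-0.004, 0.146, -0.0, -0.012, 0.0, 0.0]]
[[-0.004, 0.146, 0.004, -0.012, 0.0, 0.0]]
max 0.146
```

```bash
python3 -m inch '[[0,0.15,-0.01,-0.012,0,0],[0,0.15,-0.01,-0.012,0,0],[0,0.15,-0.01,-0.012,0,0],[0,0.15,0,-0.012,0,0],[0,0.15,0,-0.012,0,0]]'
python3 -m inch '[[0,0.15,0,-0.012,0,0],[0,0,0,0,0,0],[0,0,0,0,0,0]]'
python3 - <<'E'
from h import *
st(); 
for n in ['scene','top','wrist']:
    c=grab(n); save(n[0]+'14',c['img'],dict(scene=(230,110,390,230),top=(150,110,290,230),wrist=None)[n],dict(scene=5,top=5,wrist=1.5)[n])
E
```

```text
time: 17.25
ee_pos: [0.5366, 0.2461, 0.3168]
eef_rot: [0.593, 0.649, 0.35, 0.322]
ft_force: [0.3, 1.0, -2.8]
width: 0.0163
time: 17.62
ee_pos: [0.5397, 0.2469, 0.3218]
eef_rot: [0.589, 0.645, 0.358, 0.329]
ft_force: [-0.4, -0.3, -3.6]
width: 0.0164
t 17.62 tcp [0.5397 0.2469 0.3218] grasp [0.5236 0.2455 0.3318] z [ 0.846  0.074 -0.528] x [-0.089  0.996 -0.003] y [0.525 0.05  0.849] 
F [-0.36 -0.32 -3.56] T [ 0.07  1.54 -0.  ] w 0.0164 q [ 0.44 -0.5  -1.02  2.2   0.33  0.35 -0.89]
```

View pics/s14.png

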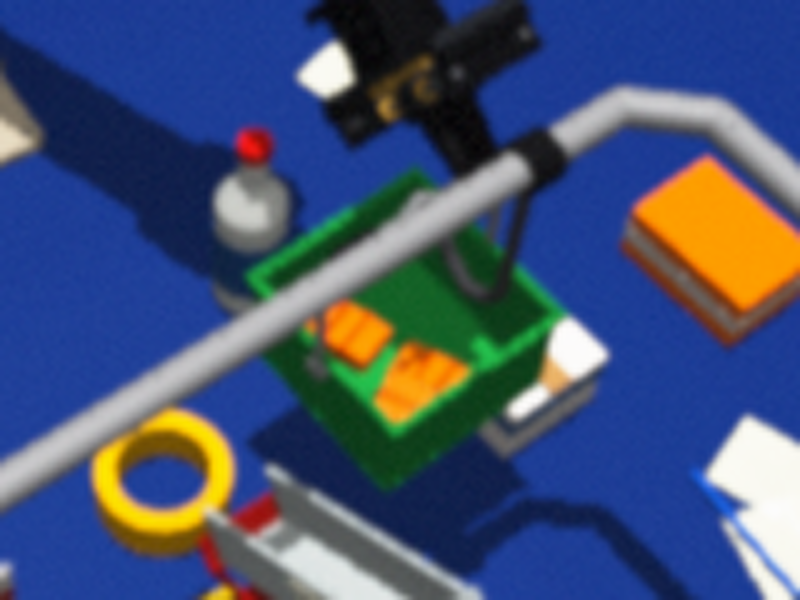

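View pics/t14.png

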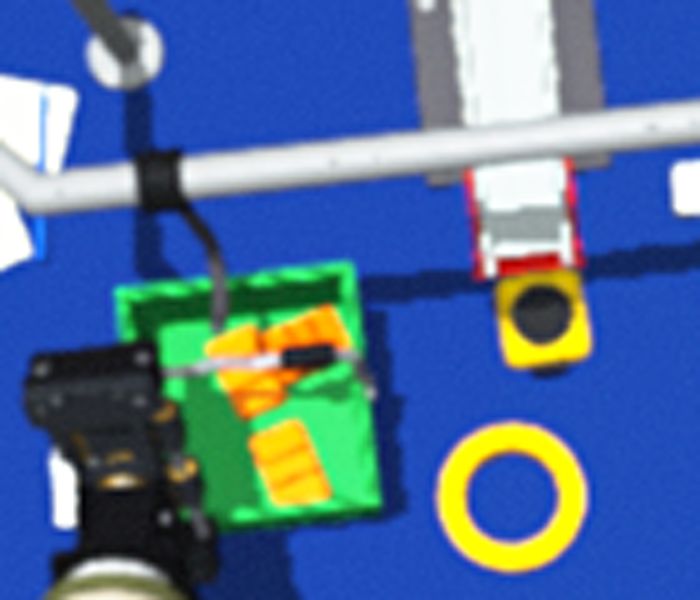

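View pics/w14.png

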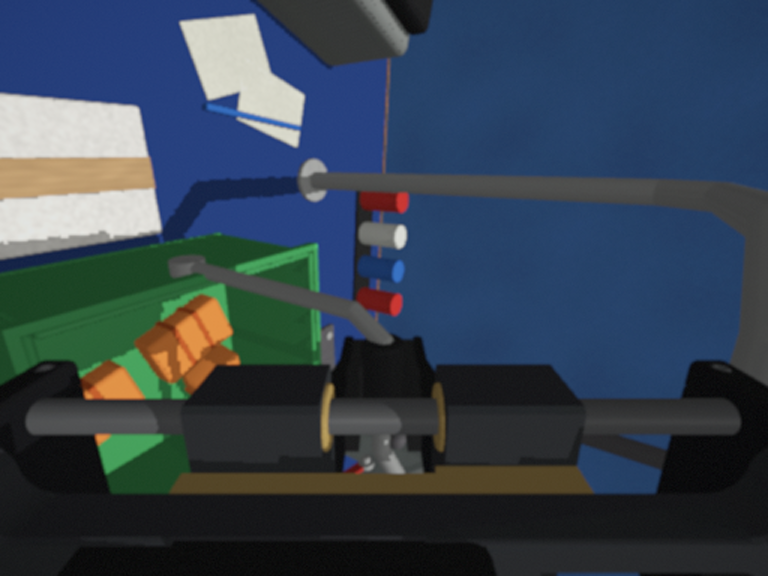

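Reach works at 58° lean, with the pail nearly upright and the blocks inside. In the top crop the hook tip is at (218,325) and the right sleeve at (310,355). I'll measure the sleeve, then the peak relative to the hook.

```bash
python3 - <<'E'
from h import *
s=read_state(); m=R.from_quat(s['eef_rot']).as_matrix(); gpt=np.array(s['ee_pos'])-.019*m[:,2]
c=load('top'); P=cloud(c); im=c['img'].astype(int).sum(-1)
u,v=212,181
box=np.zeros(im.shape,bool); box[v-5:v+6,u-9:u+10]=1
k=box&(im<200)&(P[...,2]>.28)&(P[...,2]<.39)
q=P[k]; d=q.mean(0)-c['M'][:3,3]; d/=np.linalg.norm(d); Rs=q.mean(0)+.0071*d
print('right sleeve',len(q),Rs.round(4),'grasp',gpt.round(4),'dist',np.linalg.norm(Rs-gpt))
ax=gpt-Rs; print('axis',ax/np.linalg.norm(ax))
mid=(gpt+Rs)/2; print('peak est',mid+[0,0,.014])
# hook in both views, again unobstructed parts
for n in ['top','scene']:
    c=load(n);P=cloud(c);x,y,z=P[...,0],P[...,1],P[...,2]
    k=(z>.29)&(z<.45)&(x>.55)&(x<.625)&(y>.185)&(y<.21)
    g=c['img'].astype(int); k&=(g.max(-1)-g.min(-1)<50)
    q=P[k]; vv,uu=np.nonzero(k)
    print(n,len(q),'tip',q[q[:,0]<.568].mean(0).round(4) if (q[:,0]<.568).any() else None,'bottom',q[(q[:,2]<.312)].mean(0).round(4) if (q[:,2]<.312).any() else None,'shank',q[(q[:,2]>.34)].mean(0).round(4))
    for lab,p in dict(seat=[.585,.196,.305],peak=mid+[0,0,.014],tip=[.557,.193,.328]).items(): print(lab,np.round(proj(c,p),1))
E
```

```text
right sleeve 41 [0.5342 0.1369 0.3273] grasp [0.5237 0.2457 0.332 ] dist 0.10944654100401167
axis [-0.09631177  0.99441718  0.04311056]
peak est [0.52897581 0.19128856 0.3436609 ]
top 58 tip [0.5615 0.1946 0.3202] bottom [0.5842 0.197  0.3064] shank [0.6073 0.197  0.3779]
seat [194.  167.3]
peak [193.1 182.3]
tip [193.5 174.4]
scene 106 tip [0.5642 0.1922 0.316 ] bottom [0.5837 0.1937 0.3039] shank [0.6179 0.1956 0.3849]
seat [322.9 165.2]
peak [313.5 147.4]
tip [318.2 155.8]
```

```bash
python3 -m inch '[[0,0.09,0.15,0,0,0],[0,0.09,0.15,0,0,0],[0,0.09,0.15,0,0,0],[0,0.09,0.15,0,0,0],[0,0.09,0.15,0,0,0]]'
python3 -m inch '[[0,0.09,0.15,0,0,0],[0,0.09,0.15,0,0,0],[0,0.1,0.14,0,0,0],[0,0,0,0,0,0],[0,0,0,0,0,0]]'
python3 - <<'E'
from h import *
st(); 
for n in ['scene','top']:
    c=grab(n); save(n[0]+'15',c['img'],dict(scene=(250,110,390,230),top=(150,110,290,230),wrist=None)[n],dict(scene=5,top=5,wrist=1.5)[n])
    s=read_state(); m=R.from_quat(s['eef_rot']).as_matrix(); gpt=np.array(s['ee_pos'])-.019*m[:,2]
    pk=gpt+[.0053,-.0544,.0117]
    c=load(n)
    print(n,pk,'peak',proj(c,pk),'seat',proj(c,[.585,.196,.309]))
E
```

```text
time: 18.4
ee_pos: [0.5752, 0.2503, 0.3216]
eef_rot: [0.589, 0.645, 0.358, 0.329]
ft_force: [0.5, -0.4, -3.3]
width: 0.0162
time: 19.02
ee_pos: [0.5954, 0.2521, 0.3217]
eef_rot: [0.589, 0.645, 0.358, 0.329]
ft_force: [-0.4, -0.3, -3.3]
width: 0.0166
t 19.02 tcp [0.5954 0.2521 0.3217] grasp [0.5793 0.2507 0.3317] z [ 0.847  0.074 -0.527] x [-0.089  0.996 -0.003] y [0.525 0.05  0.85 ] 
F [-0.39 -0.31 -3.31] T [ 0.05  1.56 -0.  ] w 0.0166 q [ 0.7  -0.39 -1.21  2.11  0.43  0.3  -0.93]
scene [0.58450749 0.19636015 0.34341253] peak (np.float64(324.3912310426547), np.float64(158.4209753965079)) seat (np.float64(323.0438612765345), np.float64(164.5692737659226))
top [0.58447567 0.19642725 0.34346474] peak (np.float64(191.59955520357465), np.float64(164.7773640495956)) seat (np.float64(193.76467751493954), np.float64(166.99254278702432))
```

View pics/s15.png

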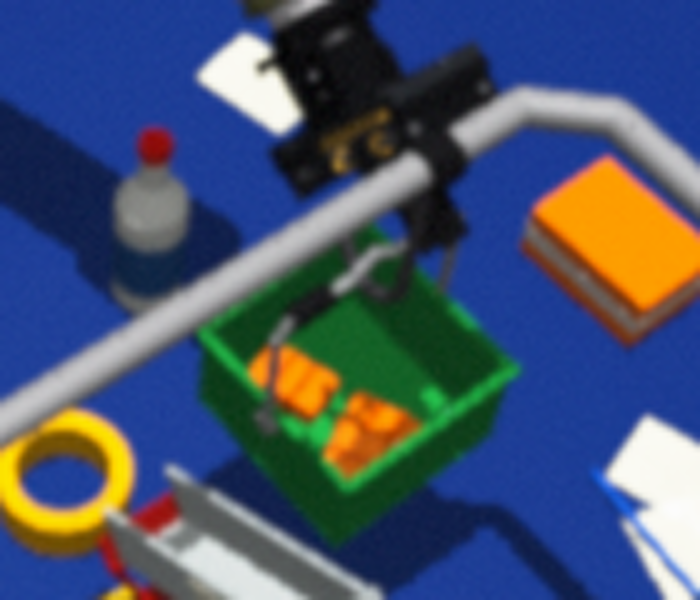

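View pics/t15.png

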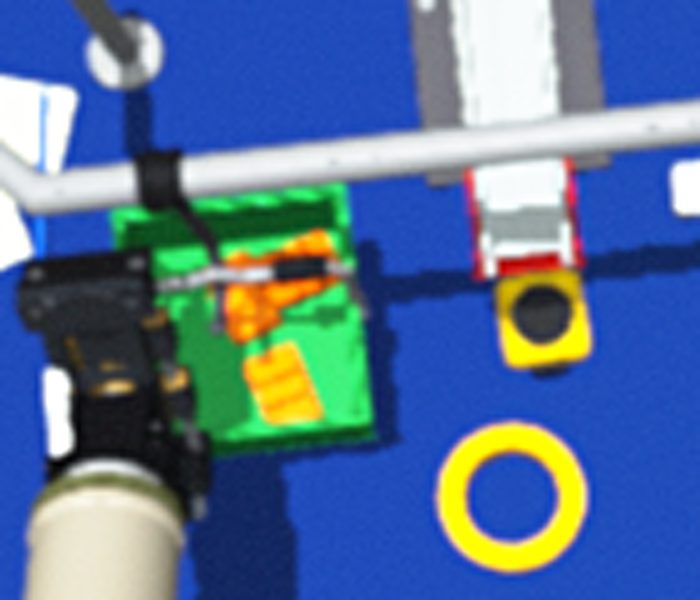

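The peak is over the hook, near (375,250) in the scene crop with the hook bottom at (385,295). In the top view the wire lies between the tip and the shank. I'll lower it.

```bash
python3 -m inch '[[0,-0.13,0.08,0,0,0],[0,-0.13,0.08,0,0,0],[0,-0.13,0.08,0,0,0],[0,-0.13,0.08,0,0,0],[0,-0.08,0.05,0,0,0]]'
python3 -m inch '[[0,-0.04,0.025,0,0,0],[0,-0.04,0.025,0,0,0],[0,0,0,0,0,0]]'
python3 - <<'E'
from h import *
st(); 
E
```

```text
time: 19.75
ee_pos: [0.5953, 0.2519, 0.2931]
eef_rot: [0.589, 0.645, 0.358, 0.329]
ft_force: [-0.3, -0.2, -2.7]
width: 0.0165
time: 20.12
ee_pos: [0.5956, 0.2526, 0.2904]
eef_rot: [0.589, 0.645, 0.358, 0.329]
ft_force: [-0.5, 0.5, -0.0]
width: 0.0167
t 20.12 tcp [0.5956 0.2526 0.2904] grasp [0.5795 0.2512 0.3004] z [ 0.847  0.075 -0.526] x [-0.09   0.996 -0.003] y [0.524 0.05  0.85 ] 
F [-0.54  0.51 -0.03] T [0.07 1.01 0.11] w 0.0167 q [ 0.82 -0.42 -1.33  2.14  0.45  0.22 -0.99]
```

```bash
python3 - <<'E'
from h import *
for n in ['scene','top']:
    c=grab(n); save(n[0]+'16',c['img'],dict(scene=(250,110,390,230),top=(150,110,290,230))[n],5)
E
```

```text
(no output)
```

View pics/s16.png

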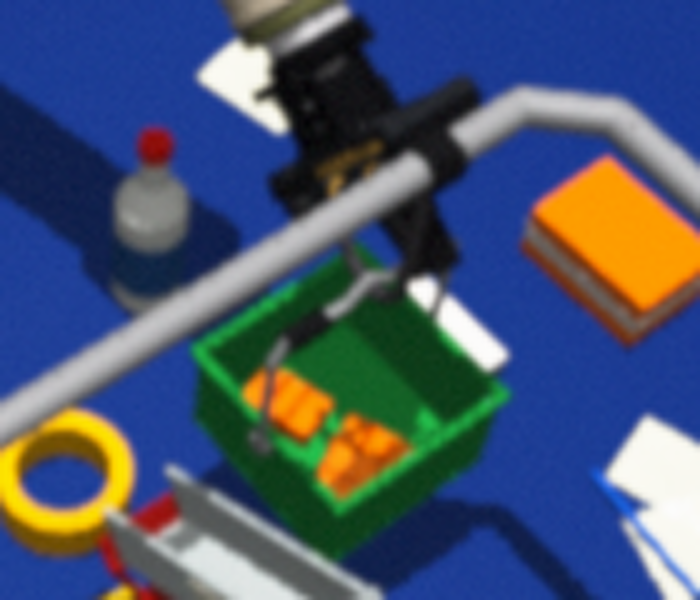

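View pics/t16.png

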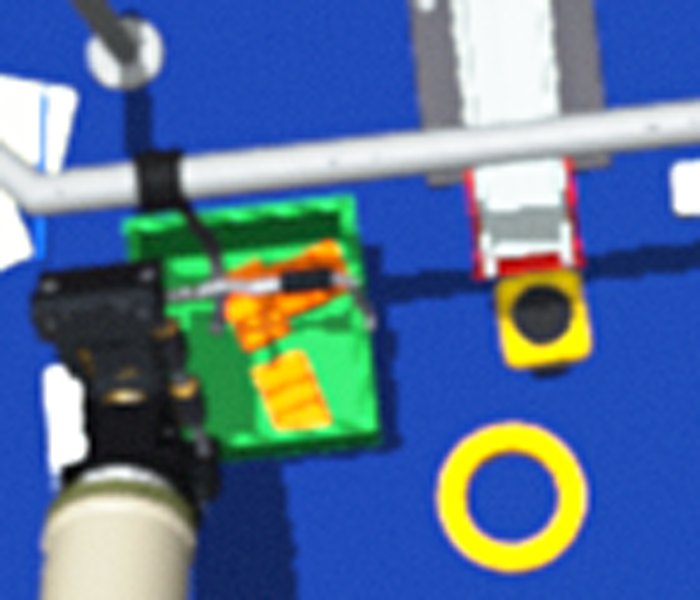

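The wire rests in the hook between tip and shank, and the gripper no longer carries load (Fz about 0). I'll release.

```bash
python3 -m inch '[[0,0,0,0,0,0],[0,0,0,0,0,0],[0,0,0,0,0,0],[0,0,0,0,0,0],[0,0,0,0,0,0]]' 0.3
python3 -m inch '[[0,0,0,0,0,0],[0,0,0,0,0,0]]'
python3 - <<'E'
from h import *
st(); 
c=grab('wrist'); save('w17',c['img'],s=1.5)
c=grab('scene'); save('s17',c['img'],(250,110,390,230),5)
E
```

```text
time: 20.85
ee_pos: [0.5954, 0.2521, 0.2898]
eef_rot: [0.589, 0.645, 0.358, 0.329]
ft_force: [-0.3, -0.5, 0.4]
width: 0.0543
time: 21.1
ee_pos: [0.5954, 0.2521, 0.2898]
eef_rot: [0.589, 0.645, 0.358, 0.329]
ft_force: [-0.8, 0.2, 0.7]
width: 0.0562
t 21.1 tcp [0.5954 0.2521 0.2898] grasp [0.5793 0.2507 0.2998] z [ 0.847  0.074 -0.527] x [-0.089  0.996 -0.003] y [0.525 0.05  0.85 ] 
F [-0.81  0.18  0.69] T [-0.07  0.93 -0.04] w 0.0562 q [ 0.82 -0.42 -1.32  2.14  0.45  0.22 -0.99]
```

View pics/w17.png

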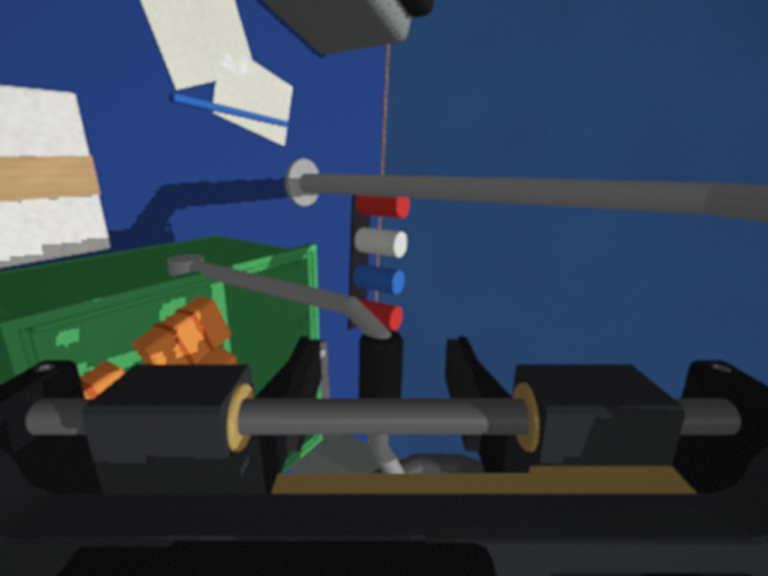

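View pics/s17.png

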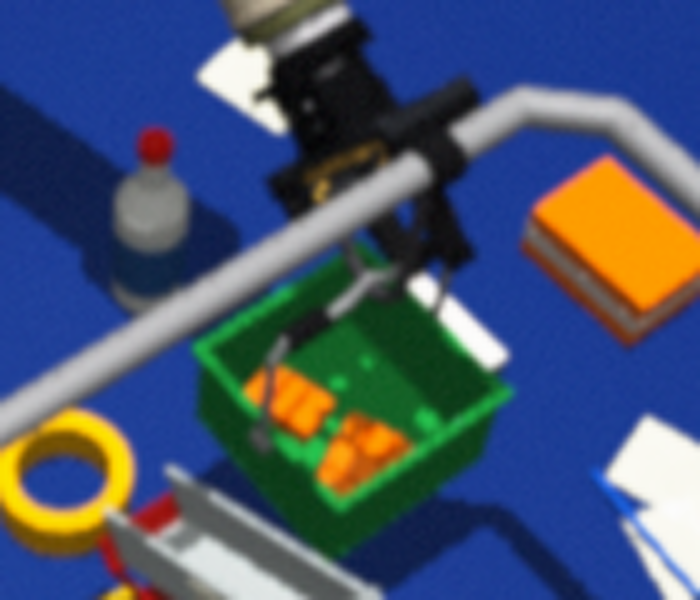

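The fingers are open on both sides of the sleeve at (380,365), and the pail hasn't moved. I'll back out along the tool axis.

```bash
python3 -m inch '[[0,0,-0.2,0,0,0],[0,0,-0.3,0,0,0],[0,0,-0.3,0,0,0],[0,0,-0.3,0,0,0],[0,0,-0.3,0,0,0]]'
python3 - <<'E'
from h import *
st()
E
```

```text
time: 21.82
ee_pos: [0.5476, 0.2479, 0.3195]
eef_rot: [0.589, 0.645, 0.358, 0.329]
ft_force: [0.2, 0.0, -0.5]
width: 0.0568
t 21.82 tcp [0.5476 0.2479 0.3195] grasp [0.5315 0.2465 0.3295] z [ 0.847  0.074 -0.527] x [-0.089  0.996 -0.003] y [0.525 0.05  0.85 ] 
F [ 0.18  0.   -0.48] T [-0.08  0.96  0.03] w 0.0568 q [ 0.46 -0.47 -1.04  2.19  0.4   0.34 -0.95]
```

```bash
python3 -m inch '[[0,0,-0.25,0,0,0],[0.2,0,-0.25,0,0,0],[0.4,0,-0.1,0,0,0],[0.4,0,-0.1,0,0,0],[0,0,0,0,0,0]]'
python3 -m inch '[[0,0,0,0,0,0],[0,0,0,0,0,0],[0,0,0,0,0,0],[0,0,0,0,0,0],[0,0,0,0,0,0]]'
python3 - <<'E'
from h import *
st()
for n in ['wrist','scene','top']:
    c=grab(n); save(n[0]+'18',c['img'],dict(scene=(250,110,390,230),top=(150,110,290,230),wrist=None)[n],dict(scene=5,top=5,wrist=1.5)[n])
E
```

```text
time: 22.45
ee_pos: [0.5205, 0.2869, 0.3344]
eef_rot: [0.588, 0.646, 0.358, 0.329]
ft_force: [-0.5, -0.8, -0.3]
width: 0.0564
time: 23.08
ee_pos: [0.5207, 0.2857, 0.334]
eef_rot: [0.589, 0.645, 0.358, 0.329]
ft_force: [-0.0, 0.0, 0.6]
width: 0.0571
t 23.07 tcp [0.5207 0.2857 0.334 ] grasp [0.5046 0.2843 0.344 ] z [ 0.847  0.074 -0.527] x [-0.089  0.996 -0.003] y [0.525 0.05  0.85 ] 
F [-0.04  0.01  0.58] T [-0.14  0.87  0.02] w 0.0571 q [ 0.37 -0.48 -1.06  2.15  0.45  0.45 -1.06]
```

View pics/s18.png

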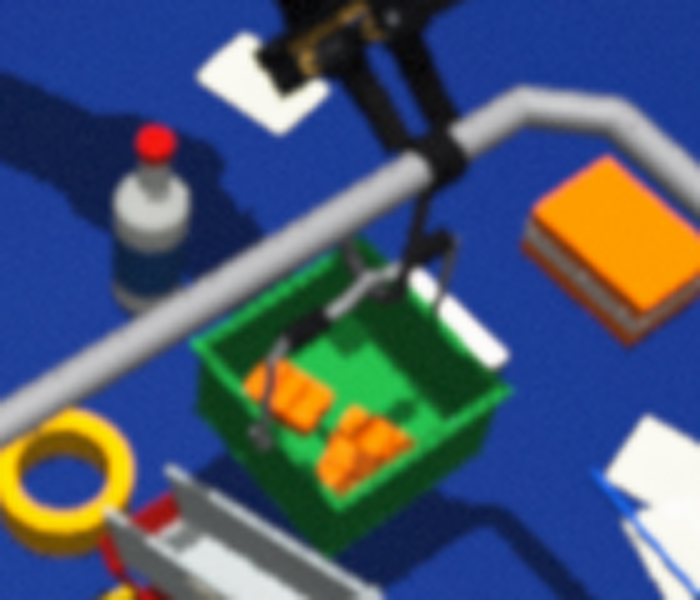

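View pics/t18.png

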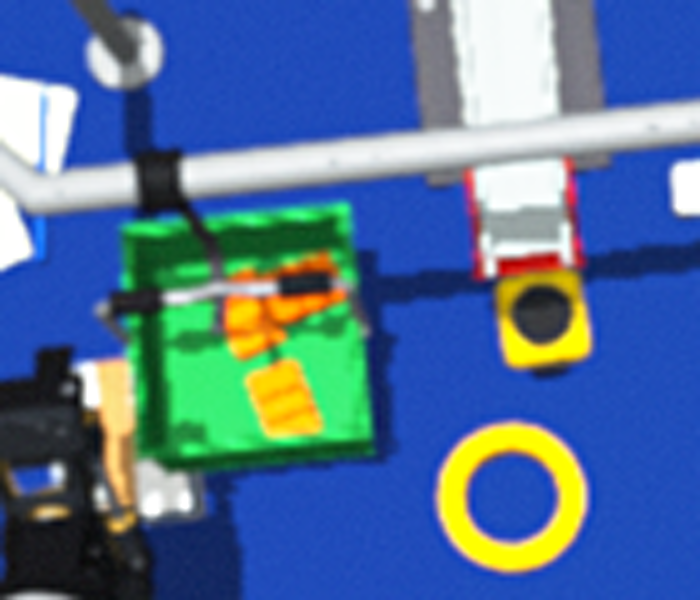

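View pics/w18.png

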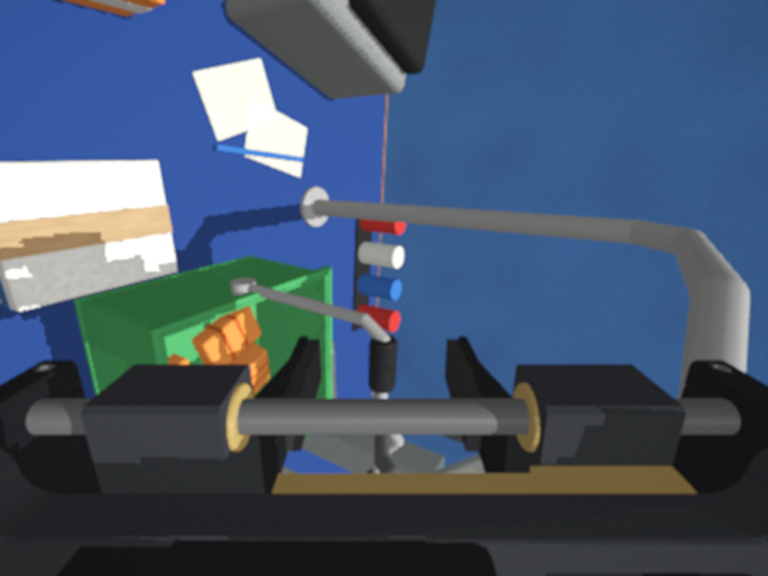

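The pail hangs on the hook with three blocks inside, and the gripper is clear. In the top crop the sleeves are at (138,302) and (307,283). As a last check I'll measure the peak's distance to the seat, the lean, and any motion over a second.

```bash
cat > chk.py <<'E'
from h import *
c=load('top'); P=cloud(c); im=c['img'].astype(int).sum(-1); A=[]
for u,v in [(138,302),(307,283)]:
    u=int(u/5+150);v=int(v/5+110)
    box=np.zeros(im.shape,bool); box[v-4:v+5,u-7:u+8]=1
    k=box&(im<200)&(P[...,2]>.27)&(P[...,2]<.34); q=P[k]; d=q.mean(0)-c['M'][:3,3]; d/=np.linalg.norm(d); A.append(q.mean(0)+.0071*d); print(len(q),A[-1].round(4))
m=(A[0]+A[1])/2; pk=m+[0,0,.014]; print('len',np.linalg.norm(A[0]-A[1]),'peak',pk.round(4),'dist',np.linalg.norm(pk-[.585,.196,.305]))
g=c['img'].astype(int); gr=(g[...,1]>1.4*g[...,0])&(g[...,1]>1.2*g[...,2])&(P[...,1]>.05)&(P[...,0]>.4)&(P[...,2]>.17)
q=P[gr]; X=np.c_[q[:,:2],np.ones(len(q))]; a=np.linalg.lstsq(X,q[:,2],rcond=None)[0]; print('rim',len(q),q.mean(0).round(3),'slope rad',a[:2].round(3))
E
python3 chk.py
python3 -m inch '[[0,0,0,0,0,0],[0,0,0,0,0,0],[0,0,0,0,0,0],[0,0,0,0,0,0],[0,0,0,0,0,0]]'
python3 - <<'E'
from h import *
a=load('top')['img'].astype(int); c=grab('top'); d=np.abs(c['img'].astype(int)-a)[110:230,150:290].max(-1); print('diff >40 px:',(d>40).sum())
c=grab('scene'); save('s19',c['img'],s=1.5)
E
python3 chk.py
```

```text
54 [0.5788 0.2534 0.2971]
43 [0.5895 0.1438 0.2946]
len 0.11017704108386757 peak [0.5842 0.1986 0.3098] dist 0.005558689743424515
rim 499 [0.581 0.209 0.201] slope rad [-0.03  0.03]
time: 23.85
ee_pos: [0.5207, 0.2857, 0.3339]
eef_rot: [0.589, 0.645, 0.358, 0.329]
ft_force: [-0.4, -0.4, -0.4]
width: 0.0566
diff >40 px: 8
53 [0.5785 0.2534 0.2977]
43 [0.5895 0.1438 0.2947]
len 0.11021436338727916 peak [0.584  0.1986 0.3102] dist 0.005898776719394445
rim 508 [0.582 0.209 0.2  ] slope rad [-0.008  0.022]
```

View pics/s19.png

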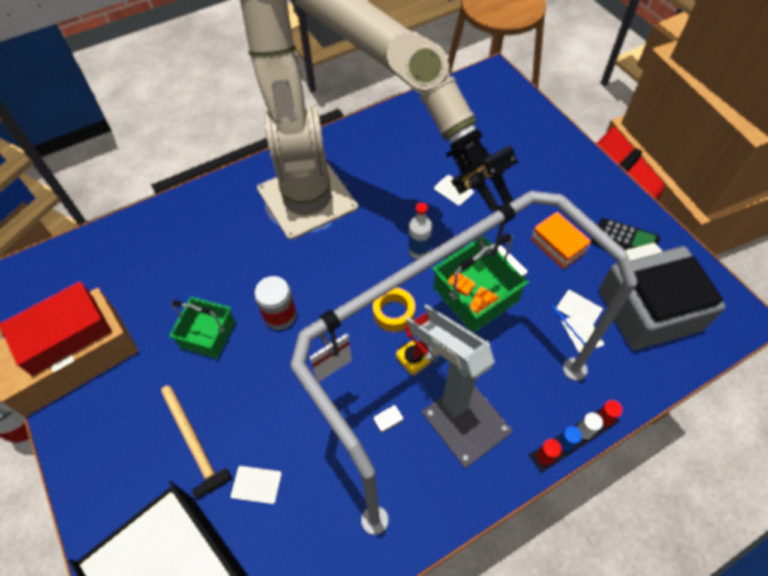

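The whole scene view shows the pail steady on the hook at (480,275) and all the other items in their places.

```bash
python3 -c "
from bench import close_job
print(close_job())"
```

```text
the job is handed in; nothing more can be done
None
```

The large green pail is hanging on the free left hook with all three orange blocks in it, and I handed the job in at about 24 s of the 64 s.

- **Filling:** I gripped the pail by its left sleeve and pressed it against the trigger. Two blocks slid in. The pail then swung back and the gate half closed, so I pushed about 16 mm further and the third block dropped in.
- **Hanging:** the pail had turned about 10° on the sleeve. I leaned the gripper further to bring it upright, lowered it onto the hook and let go.

My last checks before handing in:
- **Peak to hook seat:** about 6 mm.
- **Lean:** under 0.03 rad.
- **Motion:** almost no change between two pictures 0.8 s apart.
- **Contents:** three blocks visible in the pail and the chute empty.
- **Bystanders:** all in place by eye in the scene picture; I did not measure them one by one.
- **Gripper:** clear of everything, with no load on it beyond sensor noise.

No check failed. The fixed cameras differed by about 10 mm on the rail's x. Most of that came from viewing the tube from different sides, and about 4 mm was left after allowing for it. Early on, joint 2 reached its -0.5 limit while the pail was raised close to the base, so that move ended about 5 cm off its target, with no contact.

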